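Stir weld nuts into the deburring beads

TASK

Take the cranked stirrer from its rest by the handle, set its tip down on the bottom of the bowl and stir the nuts and ceramic beads together, until every piece has been shifted from where it lay, by more than a centimetre, and both halves of the bowl, either side of the line between its two tabs, have nuts as well as beads in them. Then lay the stirrer back in its rest as it was. Move the pieces with the stirrer only, keep all of them in the bowl, leave the bowl standing where it is, and do not disturb the other things on the bench.

Things in the scene. Friction and masses are not known exactly. Their poses are not given: they have to be found in the camera images.
- bowl: loose round aluminium bowl, 200 mm diameter, 55 high, wall 6, flat floor 8 thick (inner radius 91 at the floor), about 2.6 kg, slides if pushed by over about 15 N; two flat tabs stick out 26 mm at the rim, on its +x and -x sides. Origin: centre of its underside; the tab line (its x axis) divides it into a +y and a -y half
- stirrer: cranked stirrer, 0.2 kg: wooden handle 110 x 18 x 28 mm (x, y, z), origin at its centre; a steel rod (radius 7) goes on from the +x end to x = 120, then bends 45 degrees down (to -z), ending at x = 173, z = -53. Lies level in the rest, crank hanging down. Pivots in the fingers if pushed hard. Must be dipped nose down 30 to 45 degrees to reach the bowl floor over the rim
- stirrer_tip (a point): centre of the stirrer's round tip (radius 7 mm), at x = 173, z = -53 mm in the stirrer's frame
- rest: fixed rest: base 165 x 70 x 8 mm, two uprights 8 mm thick, 46 wide, at x = -45 (notch floor 76 above the bench, under the handle) and x = +80 (83, under the rod); notches open upward, 26 wide, 14 deep. Origin on the bench below the lying handle's centre (stirrer origin 90 mm above, x axes parallel). Handle is free to grasp between the uprights
- nut1: large steel hexagon nut, 32 mm across flats (37 over corners), 18 mm high, 60 g; origin at its centre, its z along the bore; starts flat on the bowl's floor, in the bowl's +y half with the three other nuts
- nut2: large steel hexagon nut, 32 mm across flats (37 over corners), 18 mm high, 60 g; origin at its centre, its z along the bore; starts flat on the bowl's floor, in the bowl's +y half with the three other nuts
- nut3: large steel hexagon nut, 32 mm across flats (37 over corners), 18 mm high, 60 g; origin at its centre, its z along the bore; starts flat on the bowl's floor, in the bowl's +y half with the three other nuts
- nut4: large steel hexagon nut, 32 mm across flats (37 over corners), 18 mm high, 60 g; origin at its centre, its z along the bore; starts flat on the bowl's floor, in the bowl's +y half with the three other nuts
- bead1: chunky grey ceramic deburring bead, round with bevelled flat ends, 32 mm diameter, 20 mm high, 35 g; origin at its centre, its z along its axis; starts flat on the bowl's floor, in the bowl's -y half with the three other beads
- bead2: chunky grey ceramic deburring bead, round with bevelled flat ends, 32 mm diameter, 20 mm high, 35 g; origin at its centre, its z along its axis; starts flat on the bowl's floor, in the bowl's -y half with the three other beads
- bead3: chunky grey ceramic deburring bead, round with bevelled flat ends, 32 mm diameter, 20 mm high, 35 g; origin at its centre, its z along its axis; starts flat on the bowl's floor, in the bowl's -y half with the three other beads
- bead4: chunky grey ceramic deburring bead, round with bevelled flat ends, 32 mm diameter, 20 mm high, 35 g; origin at its centre, its z along its axis; starts flat on the bowl's floor, in the bowl's -y half with the three other beads
- sleeve_a: bystander: upright steel tube sleeve, 38 mm diameter, 60 mm high, between bowl and rest; origin under its centre
- sleeve_b: bystander: upright steel tube sleeve, 34 mm diameter, 45 mm high, between bowl and rest; origin under its centre
- spray_can: bystander: white spray can, 56 mm diameter, 125 mm high, on the right; origin under its centre
- hammer: bystander: hammer lying on the left of the bench, about 300 mm long

How it is judged:
On the way, in this order (a step that is already met when the one before it is completed fails the run):
1. the stirrer is held in the fingers and lifted clear of its rest (height (world z) of stirrer above 0.12 m and contact force between the fingers and stirrer above 1 N), for 0.2 s.
2. the stirrer's tip has been set down on the bowl's floor (horizontal distance between stirrer_tip and bowl below 0.09 m and z of stirrer_tip in the frame of bowl below 0.022 m and contact force between stirrer and bowl above 0.5 N), for 0.05 s.
3. with the stirrer's tip still in the bowl, every piece lies more than 10 mm from where it started and each half of the bowl has at least one nut and one bead in it (horizontal distance between stirrer_tip and bowl below 0.09 m and z of stirrer_tip in the frame of bowl below 0.06 m and y of any of nut1, nut2, nut3, nut4 in the frame of bowl above 0 m and y of any of nut1, nut2, nut3, nut4 in the frame of bowl below 0 m and y of any of bead1, bead2, bead3, bead4 in the frame of bowl above 0 m and y of any of bead1, bead2, bead3, bead4 in the frame of bowl below 0 m and distance of each of nut1, nut2, nut3, nut4, bead1, bead2, bead3, bead4 from where it was at the start of the episode above 0.01 m), for 0.2 s.
At the end, for the whole second after the job is handed in: All pieces still, in the bowl, centres over 10 mm from their start; a nut and a bead centred on each side of the tab line (bowl y > 0 and < 0); bowl level, within 9 mm of its start; stirrer lying in its rest as at the start (25 mm along, 12 across, 8 in height, 0.12 rad), crank down (y of any of nut1, nut2, nut3, nut4 in the frame of bowl above 0 m and y of any of nut1, nut2, nut3, nut4 in the frame of bowl below 0 m and y of any of bead1, bead2, bead3, bead4 in the frame of bowl above 0 m and y of any of bead1, bead2, bead3, bead4 in the frame of bowl below 0 m and distance of each of nut1, nut2, nut3, nut4, bead1, bead2, bead3, bead4 from where it was at the start of the episode above 0.01 m and horizontal distance between each of nut1, nut2, nut3, nut4, bead1, bead2, bead3, bead4 and bowl below 0.095 m and z of each of nut1, nut2, nut3, nut4, bead1, bead2, bead3, bead4 in the frame of bowl below 0.055 m and x of stirrer in the frame of rest between -0.025 and 0.025 m and y of stirrer in the frame of rest between -0.012 and 0.012 m and z of stirrer in the frame of rest between 0.082 and 0.098 m and angle between the x axis of stirrer and the x axis of rest, either way round below 0.12 rad and x of stirrer_tip in the frame of rest above 0.1 m and z of stirrer_tip in the frame of rest below 0.06 m and linear speed of each of nut1, nut2, nut3, nut4, bead1, bead2, bead3, bead4, stirrer, bowl below 0.02 m/s and distance of bowl from where it was at the start of the episode below 0.009 m and angle between bowl's own z axis and vertical below 0.05 rad); the robot touches nothing.
It fails at once if the fingers touch a nut or bead (more than 1 N) (contact force between the fingers and nut1 above 1 N or contact force between the fingers and nut2 above 1 N or contact force between the fingers and nut3 above 1 N or contact force between the fingers and nut4 above 1 N or contact force between the fingers and bead1 above 1 N or contact force between the fingers and bead2 above 1 N or contact force between the fingers and bead3 above 1 N or contact force between the fingers and bead4 above 1 N).
It fails at once if the bowl is shoved more than 9 mm (distance of bowl from where it was at the start of the episode above 0.009 m).
It fails at once if a bystander (sleeve, spray can, hammer) is moved more than 20 mm (distance of any of sleeve_a, sleeve_b, spray_can, hammer from where it was at the start of the episode above 0.02 m).
It also fails if it takes over 72 s, if anything falls off the work surface, if the arm or the gripper's body presses on something with over 40 N, if the wrist force passes 120 N, or if a joint passes its speed limit or range.

ROBOT

A 6-joint arm with a two-finger parallel gripper is mounted at the origin on the work surface. World frame = base frame: x ahead of the robot, y to its left, z up, the work surface at z = 0. Lengths are in m, angles in rad, forces in N, time in s.
With the tool pointing down it reaches from about 0.375 to 0.975 m from the base axis. Payload 3.8 kg.
Tool frame: the origin (TCP) lies at the very end of the fingers, on their centre line; the grasp point (between the pads) lies 19 mm behind it; z points along the fingers, y is the line along which they close (so a half turn about z gives the same grasp; the last joint's range is limited). The gripper opens to 85 mm and grips with 20 to 120 N. Pads are 22 mm wide; open, the fingers measure 114 mm over their backs; the gripper's body (76 mm by 85 mm) begins 54 mm behind the grasp point. The pads swing forward as they close: fully open they stand 13 mm farther back than shut.
Start: joints at [1.067, 0.264, 1.604, -0, 1.274, -0.037], TCP at [0.304, 0.603, 0.193] pointing down, gripper open.
Joint ranges: [-2.63, 2.63], [-0.94, 2.18], [0.31, 2.57], [-1.31, 4.45], [0, 2.66], [-2.55, 2.55]. Speed limits (rad/s): [2.57, 2.57, 3.14, 3.14, 3.14, 3.14].

INTERFACE

Orientations are given as a rotation vector (axis times angle).
In Python, from workcell import bot, vision gives the robot as it stands. The module is installed in compiled form; this text tells all that it offers.
- The arm moves only by the tool play_rows, never from a script. Its argument "moves" is a list that holds one entry, the list of rows, each a list of 7 numbers: the turn, a rotation vector about the tool's x, y, z as a fraction of full scale, then the shift along the tool's x, y, z as a fraction of full scale, then the finger opening in mm, from 0 to 85.4. In form: [[[ax, ay, az, x, y, z, jaw], ...]]. A call has 1 to 5 rows; each row shifts and turns the commanded pose from where the row before left it, along the tool's axes as they then stand; what a row does not reach is not made up. Full scale, the value 1, is 0.1 m for a shift and 0.5 rad for a turn. A row lasts 1/12 s, in which the tool goes at most 41.7 mm and 7.16 degrees, less where a joint would pass 70% of its speed; a pose out of reach is approached as far as the arm can. A call with a number of a shift or a turn outside -1 to 1 is refused whole. A call with a gripper value outside its range is refused whole. The fingers move at their own pace and stop on an object; "newtons" is the grip in N (left out, the last holds). Time passes only in rows, so rows that do not move let the fingers close. It gives the time, the measured TCP pose, the force, the opening and the grip force at its end, in the units of the state.
- bot.read_state(): the state, without advancing time (a new reading comes with each control period).
- vision.read_camera(name): name is "scene" or "top"; returns a dict with "image" (400x640x3 uint8, red, green, blue), "depth" (400x640 float32, m along the optical axis (not along the pixel's ray), 0 where there is no reading), "K" (3x3 intrinsics, pixels), "R" (3x3) and "t" (3): a world point X has camera coordinates R X + t. Camera axes: x right, y down, z forward; pixel columns grow to the right and rows downward; lengths in m; the calibration is good to about 2 mm. A picture is of the moment at which its call begins.
- bot.finish_job(): hands the job in; it is judged then, once.
The state is a dict: "time": time; "q": joint angles; "joint_vel": joint speeds; "joint_torque": joint torques, N m; "tool_pos": TCP position; "tcp_rot": TCP orientation; "wrist_force": force on the tool from outside, world axes, zero at the start; "torque": the same for the moment, N m; "width": opening from 0.0 (shut) to 1.0 (fully open); "grip_force": force on a finger pad.
Only numpy, scipy, OpenCV 4.12 (cv2) and the standard library are available. Lean on these libraries where they do the work, as an engineer would, in place of code of your own. Each camera call takes 0.05 s, during which the arm holds its last target. There are 200 camera calls.

## Working session

There is one attempt and no reset: what is moved stays moved. The work goes in short steps, Python scripts to look and compute and a tool call to move; the robot and the scene stay as the last step left them, time stands still between calls to the robot, and variables do not carry over. Pictures are saved under pics/ and viewed, at most 10 in all, crops included, and the job is handed in when it is done.

Besides the shell and the picture viewer there is one more tool, called after ">>>" as name([rows], argument=value, ...), one row to a line, values as JSON. play_rows: Moves the arm, as the interface text tells. Its arguments: {"type":"object","properties":{"moves":{"type":"array","items":{"type":"array","items":{"type":"array","items":{"type":"number"}}}},"newtons":{"type":"number"}},"required":["moves"]}

```bash
mkdir -p pics; cat > h.py <<'E'
import numpy as np, cv2
from workcell import bot, vision
from scipy.spatial.transform import Rotation as Rt
def cam(n):
    return vision.read_camera(n)
def world(c,u,v,z=None):
    K,R,t=c["K"],c["R"],c["t"]
    d=np.linalg.inv(K)@np.array([u,v,1.])
    if z is None: return R.T@(d*c["depth"][int(v),int(u)]-t)
    o=-R.T@t; r=R.T@d
    return o+r*(z-o[2])/r[2]
def cloud(c):
    v,u=np.mgrid[0:400,0:640]; D=c["depth"]
    p=np.stack([u*D,v*D,D],-1)@np.linalg.inv(c["K"]).T
    return (p-c["t"])@c["R"]
def proj(c,X):
    p=c["K"]@(c["R"]@np.array(X)+c["t"]); return p[:2]/p[2]
E
python3 - <<'E'
from h import *
s=bot.read_state(); print(s)
for n in("top","scene"):
    c=cam(n); cv2.imwrite(f"pics/{n}0.png",c["image"][:,:,::-1]); np.save(f"{n}0.npy",c,allow_pickle=True)
    print(n,-c["R"].T@c["t"],c["R"].round(3).tolist(),c["K"][0,0])
E
```

```text
{'time': 0.0, 'q': array([ 1.06711048e+00,  2.64747592e-01,  1.60539189e+00, -1.01496354e-05,
        1.27368784e+00, -3.68731614e-02]), 'joint_vel': array([-0.00275619,  0.00026817,  0.0004344 , -0.0011783 , -0.00061755,
        0.00069775]), 'joint_torque': array([-5.19278929e-04, -5.15118921e+01, -3.67304599e+01, -1.84751852e-04,
        1.34713127e-02, -8.07884447e-06]), 'tool_pos': array([0.30337115, 0.60206657, 0.1921562 ]), 'tcp_rot': array([-0.72648706, -3.05583371,  0.00338621]), 'wrist_force': array([-0.9161469 , -0.0141406 , -0.19053409]), 'torque': array([ 0.03154252, -0.04055321,  0.00703625]), 'grip_force': 0.0, 'width': 1.002608210004097}
top [0.47020449 0.02290033 1.10843176] [[0.026, -1.0, -0.018], [-0.994, -0.024, -0.108], [0.107, 0.02, -0.994]] 388.61287035873306
scene [1.33609833 0.97254438 0.91354287] [[-0.795, 0.606, 0.005], [0.337, 0.45, -0.827], [-0.504, -0.656, -0.562]] 485.59894662683513
```

View pics/top0.png

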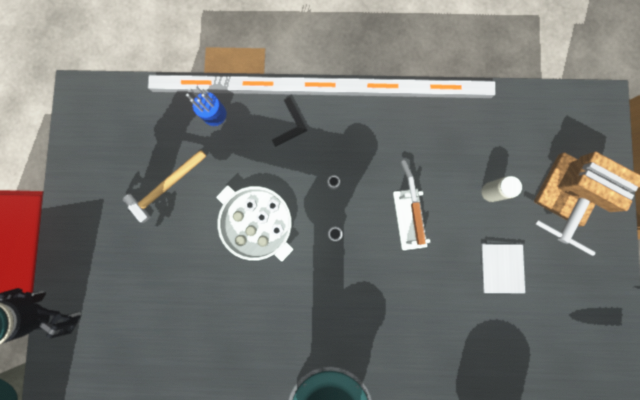

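View pics/scene0.png

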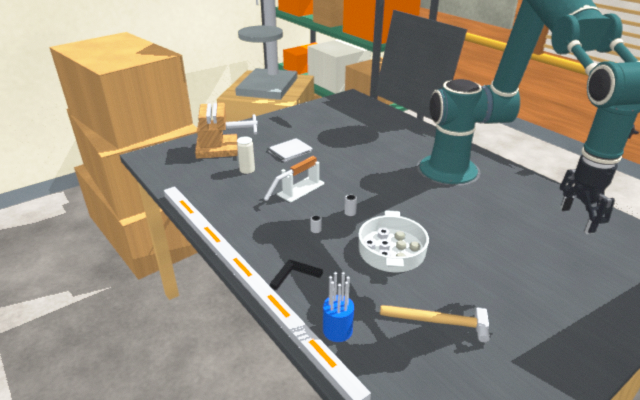

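The top view shows the bowl at (255,223) with tabs at (226,195) and (284,251). The stirrer handle runs (418,243)→(413,200), with the tip end near (406,160). The sleeves are at (334,182) and (335,234).

```bash
python3 - <<'E'
from h import *
c=np.load("top0.npy",allow_pickle=True).item()
im=c["image"][:,:,::-1]
a=cv2.resize(im[170:275,205:305],None,fx=5,fy=5,interpolation=cv2.INTER_CUBIC)
b=cv2.resize(im[150:255,375:435],None,fx=5,fy=5,interpolation=cv2.INTER_CUBIC)
cv2.imwrite("pics/crop0.png",np.hstack([a,b]))
P=cloud(c)
# bowl rim
m=np.zeros((400,640),bool); m[170:275,205:305]=1
q=P[m&(P[...,2]>0.045)&(P[...,2]<.065)]
print(len(q)); np.set_printoptions(precision=4,suppress=True)
# robust circle fit on tops
from scipy.optimize import least_squares
r=least_squares(lambda x:np.hypot(q[:,0]-x[0],q[:,1]-x[1])-.097,[.47,.2],loss='soft_l1',f_scale=.003); print("bowl",r.x,np.median(q[:,2]))
d=q[:,:2]-r.x; t=d[np.hypot(*d.T)>.109]; ang=np.arctan2(t[:,1],t[:,0]); 
print("tab ang",np.degrees(np.angle(np.exp(2j*ang).mean())/2), t[ang>0].mean(0),t[ang<0].mean(0),len(t))
m[:]=0; m[150:260,380:440]=1
I=c["image"].astype(int)
br=m&(I[...,0]-I[...,2]>60)&(P[...,2]>.06); h=P[br]
print("handle",h.mean(0),len(h)); u,s,v=np.linalg.svd(h[:,:2]-h[:,:2].mean(0),full_matrices=False);print(v[0],np.degrees(np.arctan2(v[0,1],v[0,0])), ((h[:,:2]-h[:,:2].mean(0))@v[0]).min(),((h[:,:2]-h[:,:2].mean(0))@v[0]).max())
for uv in[(334,182),(335,234),(512,186)]:
    print(uv,P[uv[1]-8:uv[1]+9:4,uv[0]-8:uv[0]+9:4,2].round(3).tolist())
for n,(u,v,z) in dict(sa=(335,234,.06),sb=(334,182,.045)).items(): print(n,world(c,u,v,z))
for u,v in [(406,160),(407,175),(410,190),(418,243),(413,200)]: print((u,v),P[v,u])
E
```

```text
913
bowl [0.4994 0.216 ] 0.053515278911944644
tab ang 47.85368209579598 [0.079  0.0872] [-0.0782 -0.0865] 215
handle [ 0.5077 -0.2138  0.1098] 310
[-0.9877 -0.1562] -171.01268334598592 -0.05290000175958065 0.05338017196372499
(334, 182) [[0.002, -0.001, -0.001, 0.0, -0.005], [-0.006, 0.043, 0.045, 0.045, 0.001], [-0.001, 0.047, 0.045, 0.046, 0.001], [-0.001, 0.043, 0.047, 0.026, 0.002], [-0.0, 0.001, -0.005, -0.0, 0.002]]
(335, 234) [[-0.002, 0.002, 0.002, 0.001, -0.002], [-0.002, 0.062, 0.059, 0.058, -0.001], [0.001, 0.061, 0.058, 0.061, 0.005], [-0.003, 0.061, 0.06, 0.057, 0.001], [-0.002, -0.0, 0.001, -0.001, -0.0]]
(512, 186) [[0.112, 0.127, 0.126, 0.125, -0.004], [0.122, 0.128, 0.127, 0.126, 0.122], [0.124, 0.126, 0.121, 0.126, 0.126], [0.122, 0.126, 0.125, 0.125, 0.127], [0.12, 0.125, 0.125, 0.127, -0.002]]
sa [ 0.4746 -0.0032  0.06  ]
sb [0.6173 0.0022 0.045 ]
(406, 160) [ 0.6923 -0.2047  0.0005]
(407, 175) [ 0.6358 -0.1911  0.0801]
(410, 190) [ 0.594  -0.1958  0.095 ]
(418, 243) [ 0.457  -0.2159  0.0974]
(413, 200) [ 0.5679 -0.2036  0.0953]
```

View pics/crop0.png

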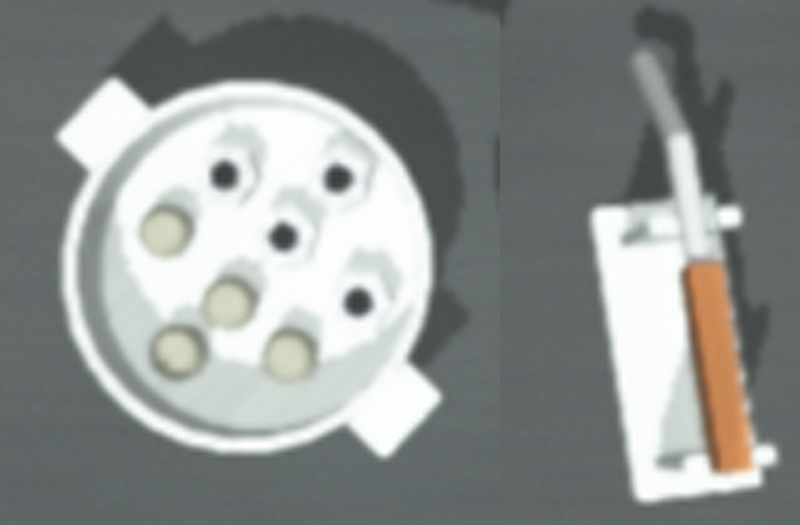

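Nuts are at crop pixels (225,175), (338,178), (284,236) and (357,301). Beads are at (166,231), (228,303), (179,351) and (290,355). The tabs run upper-left to lower-right. The stirrer handle lies in the rest at about 9° azimuth.

```bash
cat >> h.py <<'E'
B=np.array([.4994,.216]); yb=np.radians(-42.15); BY=np.array([np.cos(yb),np.sin(yb)]); BX=np.array([BY[1],-BY[0]])
YAW=np.radians(9.0); G=19e-3
np.set_printoptions(precision=4,suppress=True)
def tip(s=None):
    "estimated tip & handle centre from TCP pose (rigid grasp, GR = stirrer origin in tool frame)"
    s=s or bot.read_state(); R=Rt.from_rotvec(s["tcp_rot"]).as_matrix(); p=s["tool_pos"]
    o=p+R@GR
    return o, o+R@np.array([.173,0,.053]), np.degrees(np.arcsin(-R[2,0]))
GR=np.array([0,0,-.019])
E
python3 - <<'E'
from h import *
c=np.load("top0.npy",allow_pickle=True).item()
px=dict(n1=(225,175),n2=(338,178),n3=(284,236),n4=(357,301),b1=(166,231),b2=(228,303),b3=(179,351),b4=(290,355))
D={}
for k,(u,v) in px.items():
    w=world(c,205+u/5,170+v/5,.026 if k[0]=='n' else .028)[:2]; d=w-B; D[k]=w
    print(k,w,"d",(d*1000).round(),"bowl xy",(d@BX*1000).round(),(d@BY*1000).round(),"r",np.hypot(*d).round(3))
np.save("start.npy",D,allow_pickle=True)
s=bot.read_state(); R=Rt.from_rotvec(s["tcp_rot"]).as_matrix()
tgt=np.array([.508,-.2135,.19]); print("tool shift",R.T@(tgt-s["tool_pos"])); 
T=np.array([[np.cos(YAW),np.sin(YAW),0],[np.sin(YAW),-np.cos(YAW),0],[0,0,-1]]).T.T
T=np.column_stack([[np.cos(YAW),np.sin(YAW),0],[np.sin(YAW),-np.cos(YAW),0],[0,0,-1]])
print("turn",Rt.from_matrix(R.T@T).as_rotvec())
# handle estimate refined: use top face only
P=cloud(c);I=c["image"].astype(int);m=np.zeros((400,640),bool); m[150:260,380:440]=1
h=P[m&(I[...,0]-I[...,2]>60)]; print(np.percentile(h[:,2],[5,25,50,75,95]))
hh=h[abs(h[:,2]-.104)<.006]; print(hh.mean(0),len(hh)); v=np.linalg.svd(hh[:,:2]-hh[:,:2].mean(0),full_matrices=False)[2][0]; print(np.degrees(np.arctan(v[1]/v[0])))
for e in[(704,265,.104),(733,468,.104)]: print(world(c,375+(e[0]-500)/5,150+e[1]/5,e[2]))
E
```

```text
n1 [0.5494 0.2356] d [50. 20.] bowl xy -48.0 24.0 r 0.054
n2 [0.5492 0.1721] d [ 50. -44.] bowl xy -1.0 66.0 r 0.066
n3 [0.5161 0.201 ] d [ 17. -15.] bowl xy -0.0 22.0 r 0.022
n4 [0.481  0.1588] d [-18. -57.] bowl xy 55.0 25.0 r 0.06
b1 [0.5171 0.2668] d [18. 51.] bowl xy -50.0 -21.0 r 0.054
b2 [0.478  0.2303] d [-21.  14.] bowl xy 4.0 -25.0 r 0.026
b3 [0.4509 0.2564] d [-49.  40.] bowl xy 3.0 -63.0 r 0.063
b4 [0.4503 0.1946] d [-49. -21.] bowl xy 49.0 -22.0 r 0.054
tool shift [-0.5498 -0.6363  0.0035]
turn [-0.0009  0.0026  2.5177]
[0.0986 0.1021 0.1036 0.1049 0.1071]
[ 0.5081 -0.2156  0.1036] 294
8.987316384823911
[ 0.5594 -0.2088  0.104 ]
[ 0.4558 -0.2235  0.104 ]
```

>>> play_rows([
  [[0,0,0,-0.25,-0.289,0,60],[0,0,0,-0.25,-0.289,0,60],[0,0,0,-0.25,-0.289,0,60],[0,0,0,-0.25,-0.289,0,60],[0,0,0,-0.25,-0.289,0,60]],
])

```text
time: 0.52
tool_pos: [0.3501, 0.4155, 0.1927]
tcp_rot: [-0.725, -3.056, 0.002]
wrist_force: [1.2, -0.1, 0.2]
width: 0.699
grip_force: 0.0
```

>>> play_rows([
  [[0,0,0,-0.25,-0.289,0,60],[0,0,0,-0.25,-0.289,0,60],[0,0,0,-0.25,-0.289,0,60],[0,0,0,-0.25,-0.289,0,60],[0,0,0,-0.25,-0.289,0,60]],
])

```text
time: 0.93
tool_pos: [0.3966, 0.2303, 0.1931]
tcp_rot: [-0.726, -3.056, 0.001]
wrist_force: [0.6, -0.1, 1.1]
width: 0.701
grip_force: 0.0
```

>>> play_rows([
  [[0,0,0,-0.25,-0.289,0,60],[0,0,0,-0.25,-0.289,0,60],[0,0,0,-0.25,-0.289,0,60],[0,0,0,-0.25,-0.289,0,60],[0,0,0,-0.25,-0.289,0,60]],
])

```text
time: 1.35
tool_pos: [0.4432, 0.0451, 0.1933]
tcp_rot: [-0.726, -3.056, -0.0]
wrist_force: [0.5, -0.1, -0.4]
width: 0.706
grip_force: 0.0
```

>>> play_rows([
  [[0,0,0,-0.25,-0.289,0,60],[0,0,0,-0.25,-0.289,0,60],[0,0,0,-0.25,-0.289,0,60],[0,0,0,-0.25,-0.289,0,60],[0,0,0,-0.25,-0.289,0,60]],
])

```text
time: 1.77
tool_pos: [0.4898, -0.1403, 0.1931]
tcp_rot: [-0.727, -3.056, -0.0]
wrist_force: [1.0, 1.4, 0.5]
width: 0.705
grip_force: 0.0
```

>>> play_rows([
  [[0,0,0,-0.25,-0.289,0,60],[0,0,0,-0.25,-0.289,0,60],[0,0,0.24,0,0,0,60],[0,0,0.24,0,0,0,60],[0,0,0.24,0,0,0,60]],
])

```text
time: 2.18
tool_pos: [0.5083, -0.2134, 0.1926]
tcp_rot: [-1.273, -2.87, -0.0]
wrist_force: [-0.2, -0.6, -0.6]
width: 0.704
grip_force: 0.0
```

>>> play_rows([
  [[0,0,0.24,0,0,0,60],[0,0,0.24,0,0,0,60],[0,0,0.24,0,0,0,60],[0,0,0.24,0,0,0,60],[0,0,0.24,0,0,0,60]],
])

```text
time: 2.6
tool_pos: [0.5084, -0.2123, 0.1929]
tcp_rot: [-2.062, -2.369, 0.001]
wrist_force: [-0.1, 0.1, 0.2]
width: 0.706
grip_force: 0.0
```

>>> play_rows([
  [[0,0,0.24,0,0,0,60],[0,0,0.24,0,0,0,60],[0,0,0.24,0,0,0,60],[0,0,0.24,0,0,0,60],[0,0,0.24,0,0,0,60]],
])

```text
time: 3.02
tool_pos: [0.5084, -0.2123, 0.1929]
tcp_rot: [-2.67, -1.653, 0.001]
wrist_force: [-0.4, -0.1, 0.4]
width: 0.701
grip_force: 0.0
```

>>> play_rows([
  [[0,0,0.24,0,0,0,60],[0,0,0.24,0,0,0,60],[0,0,0.24,0,0,0,60],[0,0,0.24,0,0,0,60],[0,0,0.24,0,0,0,60]],
])

```text
time: 3.43
tool_pos: [0.5083, -0.2123, 0.1929]
tcp_rot: [-3.04, -0.791, 0.001]
wrist_force: [-0.2, -0.1, 0.7]
width: 0.702
grip_force: 0.0
```

>>> play_rows([
  [[0,0,0.24,0,0,0,60],[0,0,0.24,0,0,0,60],[0,0,0.24,0,0,0,60],[0,0,0,0,0,0,60]],
])

```text
time: 3.77
tool_pos: [0.5084, -0.2123, 0.1929]
tcp_rot: [-3.132, -0.238, 0.001]
wrist_force: [-0.2, -0.4, -0.7]
width: 0.703
grip_force: 0.0
```

```bash
python3 - <<'E'
from h import *
s=bot.read_state(); R=Rt.from_rotvec(s["tcp_rot"]).as_matrix(); print(s["time"],s["q"],s["tool_pos"],R,s["wrist_force"])
c=np.cos(YAW);k=np.sin(YAW);T=np.column_stack([[c,k,0],[k,-c,0],[0,0,-1]])
print(Rt.from_matrix(R.T@T).as_rotvec()/.5, T.T@(np.array([.508,-.2158,.071])-s["tool_pos"])/.1)
E
```

```text
3.7667 [-0.4408  0.0307  1.8707  0.      1.2412  0.9781] [ 0.5084 -0.2123  0.1929] [[ 0.9885  0.1513 -0.0009]
 [ 0.1513 -0.9885  0.0005]
 [-0.0009 -0.0006 -1.    ]] [-0.1832 -0.4108 -0.7143]
[-0.0012  0.0017 -0.0104] [-0.0094  0.0338  1.2193]
```

>>> play_rows([
  [[0,0,-0.01,-0.01,0.034,0.2,60],[0,0,0,0,0,0.3,60],[0,0,0,0,0,0.3,60],[0,0,0,0,0,0.25,60],[0,0,0,0,0,0.17,60]],
])

```text
time: 4.18
tool_pos: [0.5062, -0.2151, 0.0682]
tcp_rot: [-3.129, -0.256, 0.006]
wrist_force: [-0.8, -0.1, 0.4]
width: 0.697
grip_force: 0.0
```

>>> play_rows([
  [[0,0,0,0,0,0,40],[0,0,0,0,0,0,30],[0,0,0,0,0,0,10],[0,0,0,0,0,0,5],[0,0,0,0,0,0,5]],
], newtons=110)

```text
time: 4.6
tool_pos: [0.5098, -0.2168, 0.0735]
tcp_rot: [3.13, 0.252, 0.005]
wrist_force: [0.2, -0.2, 0.4]
width: 0.058
grip_force: 0.0
```

>>> play_rows([
  [[0,0,0,0,0,0,5],[0,0,0,0,0,0,5],[0,0,0,0,0,0,5]],
])

```text
time: 4.85
tool_pos: [0.5087, -0.2162, 0.0721]
tcp_rot: [3.131, 0.251, 0.001]
wrist_force: [-0.5, -0.8, 0.1]
width: 0.058
grip_force: 0.0
```

```bash
python3 - <<'E'
from h import *
s=bot.read_state(); print(s["time"],s["tool_pos"],s["wrist_force"],s["torque"],s["grip_force"],s["width"],tip(s))
E
```

```text
4.85 [ 0.5087 -0.2162  0.0721] [-0.4981 -0.7528  0.1092] [-0.007   0.0698 -0.0297] 0.0 0.05826101066768636 (array([ 0.5087, -0.2162,  0.0911]), array([ 0.6795, -0.1887,  0.0383]), np.float64(-0.0488593736385528))
```

```bash
python3 - <<'E'
from h import *
a=cam("top")["image"][140:265,370:450,::-1]; b=cam("scene")["image"][130:220,240:360,::-1]
a=cv2.resize(a,None,fx=4,fy=4,interpolation=2);b=cv2.resize(b,None,fx=4,fy=4,interpolation=2)
b=cv2.copyMakeBorder(b,0,500-360,0,0,0); cv2.imwrite("pics/g1.png",np.hstack([a,b]))
E
```

```text
(no output)
```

View pics/g1.png

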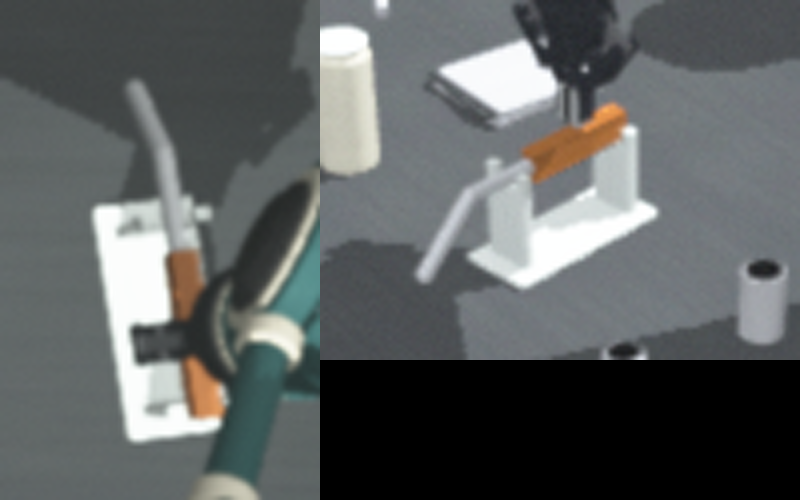

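```bash
python3 - <<'E'
from h import *
def br(c,box):
    I=c["image"].astype(int);P=cloud(c);m=np.zeros((400,640),bool);m[box]=1
    return P[m&(I[...,0]-I[...,2]>50)&(P[...,2]>.05)&(P[...,2]<.13)],P
bx=np.s_[130:220,240:360]
for c in (np.load("scene0.npy",allow_pickle=True).item(),cam("scene")):
    h,P=br(c,bx); top=h[h[:,2]>.1]
    print(len(h),h.mean(0),np.percentile(h,[2,50,98],axis=0).tolist(), top.mean(0))
    print(np.linalg.svd(h-h.mean(0),full_matrices=False)[2][0])
# fingers: dark points near
h,P=br(c,bx); Q=P[bx].reshape(-1,3); I=c["image"][bx].reshape(-1,3).astype(int)
k=(I.sum(1)<200)&(Q[:,2]>.06)&(Q[:,2]<.14)&(abs(Q[:,0]-.51)<.06)&(abs(Q[:,1]+.21)<.08)
for z in np.arange(.06,.14,.01):
    q=Q[k&(abs(Q[:,2]-z)<.005)]; 
    if len(q): print(z,len(q),q.mean(0),q.min(0),q.max(0))
E
```

```text
228 [ 0.5137 -0.2091  0.0961] [[0.45972152288756335, -0.22372311377923554, 0.07903295568084913], [0.5144445863819047, -0.20858421971641056, 0.0987208863643003], [0.5633599004399141, -0.19646611042396608, 0.10695326312482817]] [ 0.5128 -0.2124  0.1039]
[ 0.9875  0.1568 -0.0169]
224 [ 0.5145 -0.2083  0.0961] [[0.46059830913970135, -0.22367681312569287, 0.0793080888759889], [0.5162423872448243, -0.20790269374081094, 0.09774537513517736], [0.5625020619665724, -0.19563313320376682, 0.10827541351785556]] [ 0.5135 -0.2111  0.1043]
[ 0.9892  0.1453 -0.0217]
0.11999999999999997 3 [ 0.5106 -0.2008  0.1237] [ 0.5081 -0.2024  0.123 ] [ 0.513  -0.1988  0.1247]
0.12999999999999995 8 [ 0.5092 -0.2021  0.1309] [ 0.503  -0.2077  0.1277] [ 0.514  -0.1993  0.1343]
0.13999999999999996 4 [ 0.5076 -0.2014  0.1383] [ 0.5033 -0.206   0.1381] [ 0.5101 -0.1971  0.1387]
```

```bash
python3 - <<'E'
from h import *
c=cam("scene");P=cloud(c);I=c["image"]
for v in range(148,170,2):
    print(v,[(u,I[v,u].tolist(),P[v,u].round(3).tolist()) for u in (300,302,304,306,308)])
s=bot.read_state();print(s["tool_pos"],s["q"],proj(c,s["tool_pos"]))
E
```

```text
148 [(300, [44, 46, 52], [0.52, -0.219, 0.159]), (302, [47, 52, 55], [0.509, -0.223, 0.154]), (304, [42, 45, 52], [0.518, -0.198, 0.167]), (306, [62, 63, 71], [0.507, -0.203, 0.162]), (308, [46, 47, 53], [0.514, -0.181, 0.173])]
150 [(300, [87, 89, 93], [0.519, -0.221, 0.151]), (302, [46, 50, 53], [0.511, -0.221, 0.148]), (304, [41, 46, 49], [0.516, -0.202, 0.157]), (306, [44, 47, 53], [0.517, -0.189, 0.163]), (308, [45, 48, 51], [0.515, -0.18, 0.167])]
152 [(300, [131, 135, 139], [0.52, -0.22, 0.144]), (302, [84, 85, 88], [0.518, -0.211, 0.147]), (304, [69, 70, 75], [0.515, -0.203, 0.149]), (306, [41, 44, 48], [0.508, -0.201, 0.148]), (308, [68, 71, 75], [0.515, -0.181, 0.159])]
154 [(300, [126, 130, 132], [0.517, -0.224, 0.133]), (302, [100, 104, 106], [0.518, -0.212, 0.139]), (304, [107, 110, 115], [0.51, -0.21, 0.137]), (306, [47, 49, 53], [0.512, -0.197, 0.144]), (308, [70, 73, 79], [0.503, -0.198, 0.14])]
156 [(300, [125, 127, 131], [0.518, -0.224, 0.126]), (302, [99, 105, 106], [0.52, -0.209, 0.133]), (304, [105, 108, 110], [0.514, -0.205, 0.133]), (306, [48, 51, 57], [0.509, 
[... 888 characters left out ...]
, 92, 49], [0.517, -0.202, 0.105]), (306, [154, 98, 52], [0.505, -0.208, 0.098]), (308, [162, 105, 58], [0.498, -0.206, 0.096])]
166 [(300, [153, 101, 54], [0.534, -0.201, 0.103]), (302, [157, 102, 57], [0.522, -0.207, 0.096]), (304, [159, 104, 59], [0.513, -0.208, 0.093]), (306, [159, 103, 58], [0.504, -0.209, 0.09]), (308, [169, 110, 60], [0.493, -0.213, 0.084])]
168 [(300, [159, 103, 58], [0.535, -0.2, 0.097]), (302, [157, 102, 57], [0.521, -0.208, 0.088]), (304, [160, 105, 57], [0.513, -0.209, 0.085]), (306, [160, 104, 62], [0.503, -0.211, 0.08]), (308, [163, 133, 114], [0.497, -0.207, 0.08])]
[ 0.5083 -0.216   0.0715] [-0.4469  0.1422  1.9879  0.      1.0115  0.964 ] [303.8683 170.108 ]
```

```bash
python3 - <<'E'
from h import *
c=np.load("scene0.npy",allow_pickle=True).item();P=cloud(c);I=c["image"]
X=[.3034,.6021,.1922];print(proj(c,X))
q=P[(abs(P[...,0]-X[0])<.08)&(abs(P[...,1]-X[1])<.08)&(P[...,2]>.12)&(P[...,2]<.30)]
for z in np.arange(.12,.3,.01):
    w=q[abs(q[:,2]-z)<.005]
    if len(w): print(round(z,2),len(w),w.mean(0),np.ptp(w[:,:2],axis=0))
a=I[140:240,540:640,::-1].copy(); u,v=proj(c,X); a=cv2.resize(a,None,fx=5,fy=5,interpolation=2); cv2.circle(a,(int((u-540)*5),int((v-140)*5)),5,(0,0,255),-1)
n=cam("scene"); b=n["image"][110:210,250:350,::-1]; u,v=proj(n,bot.read_state()["tool_pos"]); b=cv2.resize(b,None,fx=3,fy=3,interpolation=2);cv2.circle(b,(int((u-250)*3),int((v-110)*3)),3,(0,0,255),-1)
b=cv2.copyMakeBorder(b,0,200,0,0,0); cv2.imwrite("pics/g2.png",np.hstack([a,b]))
E
```

```text
[569.6007 238.1674]
0.24 9 [0.299  0.5992 0.2434] [0.0543 0.0879]
0.25 60 [0.3063 0.6002 0.2509] [0.0651 0.1033]
0.26 80 [0.3104 0.6082 0.2601] [0.0645 0.1063]
0.27 87 [0.3087 0.6066 0.2702] [0.0636 0.1054]
0.28 58 [0.3034 0.593  0.2796] [0.0609 0.0982]
0.29 98 [0.3137 0.6073 0.2906] [0.0731 0.1385]
```

View pics/g2.png

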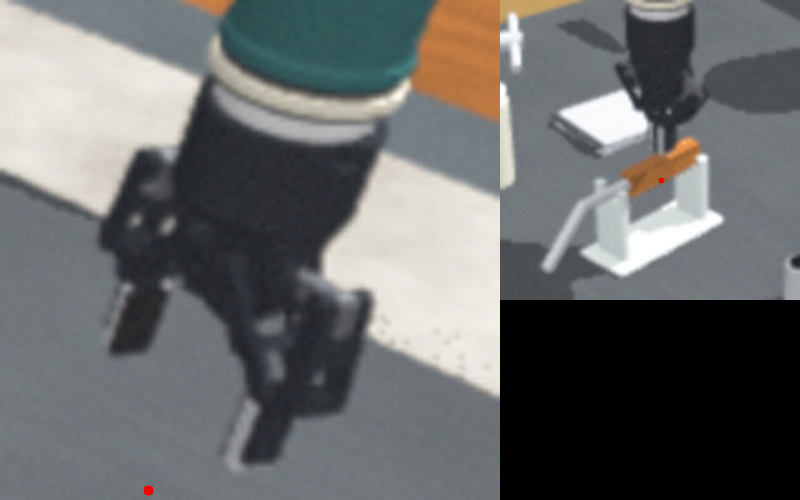

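The fingertips actually end about 37–40 mm short of the reported TCP: the projected TCP falls inside the handle while the fingers closed above its top (z≈0.11). The handle itself has not moved. I'll reopen, go down 37 mm more and close.

>>> play_rows([
  [[0,0,0,0,0,-0.15,60],[0,0,0,0,0,0,60],[0,0,0,0,0,0,60],[0,0,0,0,0,0,60],[0,0,0,0,0,0,60]],
], newtons=110)

```text
time: 5.52
tool_pos: [0.508, -0.2158, 0.0859]
tcp_rot: [-3.131, -0.251, 0.001]
wrist_force: [-0.7, 0.3, 1.1]
width: 0.703
grip_force: 0.0
```

>>> play_rows([
  [[0,0,0,0,0,0.15,60],[0,0,0,0,0,0.15,60],[0,0,0,0,0,0.12,60],[0,0,0,0,0,0.1,60],[0,0,0,0,0,0,60]],
])

```text
time: 5.93
tool_pos: [0.506, -0.2149, 0.0314]
tcp_rot: [-3.129, -0.251, 0.007]
wrist_force: [-0.5, 0.7, -1.0]
width: 0.702
grip_force: 0.0
```

>>> play_rows([
  [[0,0,0,0,0,0,10],[0,0,0,0,0,0,10],[0,0,0,0,0,0,10],[0,0,0,0,0,0,10],[0,0,0,0,0,0,10]],
])

```text
time: 6.35
tool_pos: [0.5093, -0.2165, 0.0357]
tcp_rot: [3.13, 0.251, 0.003]
wrist_force: [-0.6, -0.3, 3.5]
width: 0.191
grip_force: 107.4
```

>>> play_rows([
  [[0,0,0,0,0,0,10],[0,0,0,0,0,0,10],[0,0,0,0,0,0,10]],
])

```text
time: 6.6
tool_pos: [0.5093, -0.2165, 0.0357]
tcp_rot: [3.13, 0.251, 0.003]
wrist_force: [-0.1, -0.5, 5.6]
width: 0.193
grip_force: 107.5
```

>>> play_rows([
  [[0,0,0,0,0,-0.15,10],[0,0,0,0,0,-0.3,10],[0,0,0,0,0,-0.35,10],[0,0,0,0,0,-0.35,10],[0,0,0,0,0,-0.35,10]],
])

```text
time: 7.02
tool_pos: [0.5072, -0.2154, 0.1847]
tcp_rot: [-3.13, -0.251, 0.003]
wrist_force: [0.5, -0.4, -1.6]
width: 0.19
grip_force: 107.4
```

>>> play_rows([
  [[0,0,0,0,0,-0.3,10],[0,0,0,0,0,-0.2,10],[0,0,0,0,0,0,10],[0,0,0,0,0,0,10]],
])

```text
time: 7.35
tool_pos: [0.5087, -0.2162, 0.235]
tcp_rot: [3.131, 0.251, 0.002]
wrist_force: [-0.3, -0.5, -3.2]
width: 0.191
grip_force: 107.4
```

>>> play_rows([
  [[0,-0.2,0,0,0,0,10],[0,-0.23,0,0,0,0,10],[0,-0.23,0,0,0,0,10],[0,-0.23,0,0,0,0,10],[0,-0.23,0,0,0,0,10]],
])

```text
time: 7.77
tool_pos: [0.5077, -0.2156, 0.2324]
tcp_rot: [2.965, 0.238, -0.865]
wrist_force: [0.6, -0.9, -2.6]
width: 0.191
grip_force: 107.4
```

>>> play_rows([
  [[0,-0.23,0,0,0,0,10],[0,-0.19,0,0,0,0,10],[0,0,0,0,0,0,10],[0,0,0,0,0,0,10]],
])

```text
time: 8.1
tool_pos: [0.5072, -0.2151, 0.2288]
tcp_rot: [2.846, 0.232, -1.167]
wrist_force: [0.1, 0.6, -1.9]
width: 0.19
grip_force: 107.5
```

```bash
sed -i 's/^GR=.*/GR=np.array([-.0015,0,-.0543])/' h.py; python3 - <<'E'
from h import *
s=bot.read_state(); print(s["time"],s["q"],s["tool_pos"],s["wrist_force"],s["torque"],s["grip_force"],s["width"]); o,t,p=tip(s); print(o,t,p)
c=cam("scene"); np.save("s1.npy",c,allow_pickle=True)
u,v=proj(c,t).astype(int); uo,vo=proj(c,o).astype(int); print(u,v,uo,vo)
x0,y0=min(u,uo)-60,min(v,vo)-50
im=c["image"][:,:,::-1].copy(); im=im[y0:y0+150,x0:x0+180]; im=cv2.resize(im,None,fx=4,fy=4,interpolation=2)
for X,Y in((u,v),(uo,vo)): cv2.circle(im,((X-x0)*4,(Y-y0)*4),4,(0,0,255),-1)
cv2.imwrite("pics/h1.png",im); print(x0,y0)
E
```

```text
8.1 [-0.2511  0.5316  1.3783 -0.3041  1.9502  1.1501] [ 0.5072 -0.2151  0.2288] [ 0.0753  0.5857 -1.8843] [ 0.1104 -0.482   0.0256] 107.48432636260986 0.19018750185968222
[ 0.5438 -0.2093  0.2685] [ 0.6287 -0.1948  0.1094] 44.55230978055522
277 173 294 120
217 70
```

View pics/h1.png

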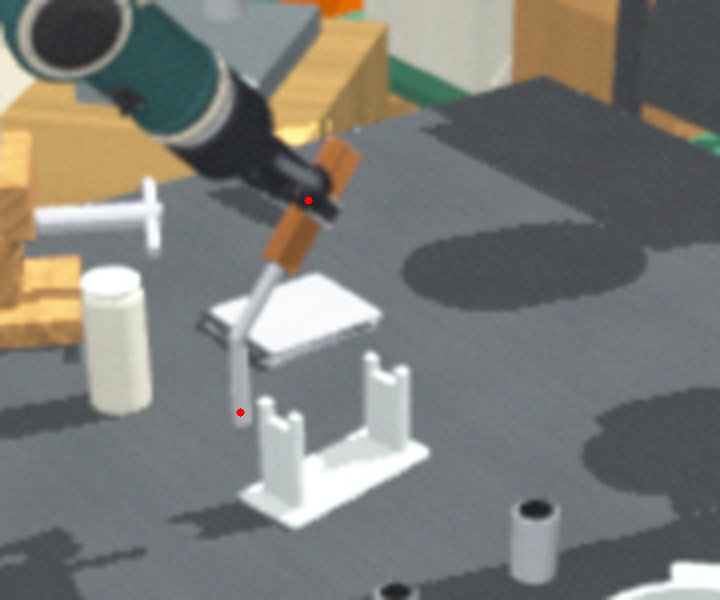

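>>> play_rows([
  [[0,0,0,-0.026,-0.2,0.026,10],[0,0,0,-0.026,-0.36,0.026,10],[0,0,0,-0.026,-0.36,0.026,10],[0,0,0,-0.026,-0.36,0.026,10],[0,0,0,-0.026,-0.36,0.026,10]],
])

```text
time: 8.57
tool_pos: [0.463, -0.0563, 0.236]
tcp_rot: [2.852, 0.225, -1.146]
wrist_force: [-0.3, 0.4, -1.4]
width: 0.191
grip_force: 107.6
```

>>> play_rows([
  [[0,0,0,-0.026,-0.36,0.026,10],[0,0,0,-0.026,-0.36,0.026,10],[0,0,0,-0.026,-0.36,0.026,10],[0,0,0,-0.026,-0.36,0.026,10],[0,0,0,-0.026,-0.36,0.026,10]],
])

```text
time: 8.98
tool_pos: [0.4164, 0.1186, 0.2358]
tcp_rot: [2.853, 0.226, -1.146]
wrist_force: [-0.1, -0.1, -2.3]
width: 0.195
grip_force: 107.6
```

>>> play_rows([
  [[0,0,0,-0.026,-0.36,0.026,10],[0,0,0,-0.026,-0.36,0.026,10],[0,0,0,0,-0.257,0,10],[0,0,0,0,0,0,10],[0,0,0,0,0,0,10]],
])

```text
time: 9.4
tool_pos: [0.3941, 0.2132, 0.2354]
tcp_rot: [2.851, 0.231, -1.147]
wrist_force: [-0.2, -0.3, -1.2]
width: 0.194
grip_force: 107.7
```

```bash
cat >> h.py <<'E'
def to(bxy,z,s=None):
    "tool-frame shift (fraction) that brings the tip to bowl-frame xy (m) and world z"
    s=s or bot.read_state(); R=Rt.from_rotvec(s["tcp_rot"]).as_matrix(); o,t,p=tip(s)
    g=np.append(B+bxy[0]*BX+bxy[1]*BY,z); return R.T@(g-t)/.1
def rep():
    s=bot.read_state(); o,t,p=tip(s); d=t[:2]-B
    print("t",s["time"],"tip bowl",d@BX,d@BY,"z",t[2],"pitch",p,"F",s["wrist_force"],"grip",s["grip_force"],"q",s["q"]); return s
E
python3 - <<'E'
from h import *
s=rep(); print(to((-.025,0),.03),to((-.025,0),.015)); R=Rt.from_rotvec(s["tcp_rot"]).as_matrix(); print(R, (np.c_[np.append(BX,0),np.append(BY,0),[0,0,1]].T@R).T)
E
```

```text
t 9.4 tip bowl -0.024719235904439703 0.001496400685659598 z 0.11760293556129392 pitch 43.822595323191884 F [-0.1564 -0.2572 -1.1737] grip 107.69317746162415 q [0.336  0.3637 1.5974 0.1293 1.9348 1.7433]
[ 0.6014 -0.0131  0.637 ] [ 0.7053 -0.013   0.7452]
[[ 0.712   0.1608 -0.6835]
 [ 0.1163 -0.987  -0.111 ]
 [-0.6924 -0.0004 -0.7215]] [[-0.5641  0.4498 -0.6924]
 [ 0.6238  0.7816 -0.0004]
 [ 0.541  -0.4322 -0.7215]]
```

>>> play_rows([
  [[0,0,0,0.15,0,0.16,10],[0,0,0,0.17,-0.01,0.18,10],[0,0,0,0.17,0,0.18,10],[0,0,0,0.11,0,0.12,10],[0,0,0,0,0,0,10]],
])

```text
time: 9.82
tool_pos: [0.3912, 0.2113, 0.1438]
tcp_rot: [2.846, 0.224, -1.158]
wrist_force: [-1.0, -0.2, -1.9]
width: 0.193
grip_force: 107.7
```

>>> play_rows([
  [[0,0,0,0.028,0,0.029,10],[0,0,0,0.021,0,0.022,10],[0,0,0,0.021,0,0.022,10],[0,0,0,0.014,0,0.014,10],[0,0,0,0,0,0,10]],
])

```text
time: 10.23
tool_pos: [0.3933, 0.2138, 0.135]
tcp_rot: [2.849, 0.228, -1.153]
wrist_force: [-0.3, 0.4, 1.9]
width: 0.19
grip_force: 108.1
```

```bash
python3 - <<'E'
from h import *
rep()
E
```

```text
t 10.2333 tip bowl -0.024012234210298133 0.00043692225864371193 z 0.016683379116385566 pitch 44.05917088763729 F [-0.2606  0.3826  1.9466] grip 108.06459546089172 q [0.3363 0.4555 1.6704 0.1251 1.7753 1.7238]
```

```bash
cat >> h.py <<'E'
def path(wps,z,step=.011):
    s=rep(); R=Rt.from_rotvec(s["tcp_rot"]).as_matrix(); cur=tip(s)[1]
    out=[]; W=[np.append(B+w[0]*BX+w[1]*BY,z) for w in wps]
    pos=cur.copy(); last=cur
    for w in W:
        n=max(1,int(np.ceil(np.linalg.norm(w-last)/step)))
        for i in range(1,n+1):
            r=(R.T@(last+(w-last)*i/n-pos)/.1).round(3); pos=pos+R@r*.1; out.append(r)
        last=w
    for i in range(0,len(out),5): print("[["+", ".join("[0,0,0,%g,%g,%g,10]"%tuple(r) for r in out[i:i+5])+"]]")
def arc(r,a0,a1,st=10):
    n=int(np.ceil(abs(a1-a0)/st)); return [(r*np.cos(a),r*np.sin(a)) for a in np.radians(np.linspace(a0,a1,n+1))]
E
python3 - <<'E'
from h import *
path([(-.024,0),(-.068,0)]+arc(.068,180,310)[1:],.019,.0125)
E
```

```text
t 10.2333 tip bowl -0.024012234210298133 0.00043692225864371193 z 0.016683379116385566 pitch 44.05917088763729 F [-0.2606  0.3826  1.9466] grip 108.06459546089172 q [0.3363 0.4555 1.6704 0.1251 1.7753 1.7238]
[[[0,0,0,-0.018,-0.003,-0.015,10], [0,0,0,0.062,-0.069,-0.059,10], [0,0,0,0.061,-0.069,-0.06,10], [0,0,0,0.062,-0.069,-0.06,10], [0,0,0,0.062,-0.068,-0.059,10]]]
[[[0,0,0,-0.059,-0.086,0.057,10], [0,0,0,-0.069,-0.07,0.066,10], [0,0,0,-0.076,-0.053,0.074,10], [0,0,0,-0.082,-0.033,0.079,10], [0,0,0,-0.085,-0.013,0.082,10]]]
[[[0,0,0,-0.085,0.008,0.082,10], [0,0,0,-0.082,0.028,0.08,10], [0,0,0,-0.078,0.047,0.076,10], [0,0,0,-0.071,0.066,0.068,10], [0,0,0,-0.062,0.082,0.06,10]]]
[[[0,0,0,-0.05,0.095,0.049,10], [0,0,0,-0.038,0.107,0.036,10], [0,0,0,-0.024,0.113,0.023,10]]]
```

>>> play_rows([
  [[0,0,0,-0.018,-0.003,-0.015,10],[0,0,0,0.062,-0.069,-0.059,10],[0,0,0,0.061,-0.069,-0.06,10],[0,0,0,0.062,-0.069,-0.06,10],[0,0,0,0.062,-0.068,-0.059,10]],
])

```text
time: 10.65
tool_pos: [0.4231, 0.248, 0.1361]
tcp_rot: [2.849, 0.229, -1.153]
wrist_force: [-0.0, -0.6, -2.3]
width: 0.196
grip_force: 107.7
```

>>> play_rows([
  [[0,0,0,-0.059,-0.086,0.057,10],[0,0,0,-0.069,-0.07,0.066,10],[0,0,0,-0.076,-0.053,0.074,10],[0,0,0,-0.082,-0.033,0.079,10],[0,0,0,-0.085,-0.013,0.082,10]],
])

```text
time: 11.07
tool_pos: [0.3651, 0.264, 0.1363]
tcp_rot: [2.847, 0.229, -1.155]
wrist_force: [-0.2, -0.7, -1.2]
width: 0.194
grip_force: 107.8
```

```bash
python3 - <<'E'
from h import *
rep(); c=cam("top"); a=c["image"][165:280,200:310,::-1]
b=cam("scene")["image"][200:275,350:440,::-1]
a=cv2.resize(a,None,fx=4,fy=4,interpolation=2);b=cv2.resize(b,None,fx=4,fy=4,interpolation=2);b=cv2.copyMakeBorder(b,0,460-300,0,0,0)
cv2.imwrite("pics/s1.png",np.hstack([a,b]))
E
```

```text
t 11.0667 tip bowl -0.04229054840781882 -0.05434343494094163 z 0.01774597876881412 pitch 44.155266873428026 F [-0.2045 -0.7009 -1.2173] grip 107.76479244232178 q [0.4177 0.4461 1.6824 0.1814 1.7639 1.7923]
```

View pics/s1.png

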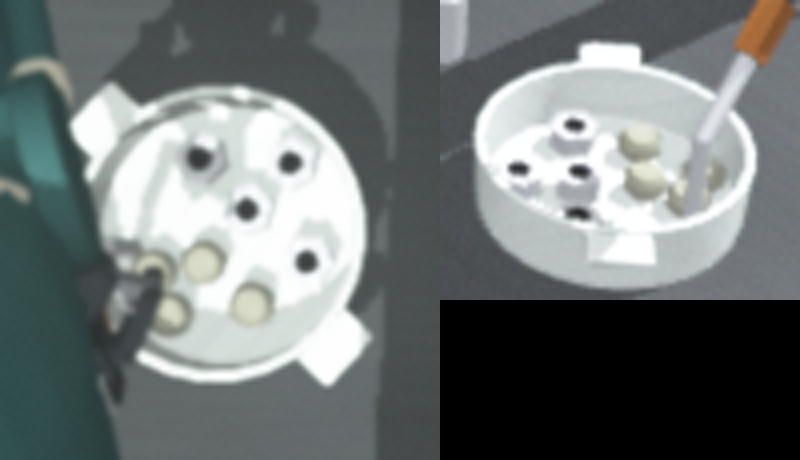

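The top crop shows the four nuts at (200,158), (290,161), (246,209) and (306,261). Beads are at (203,263), (252,304), (168,313) and (155,268), with the rod pushing the last one along the wall. Forces are small, so I'll carry on around.

>>> play_rows([
  [[0,0,0,-0.085,0.008,0.082,10],[0,0,0,-0.082,0.028,0.08,10],[0,0,0,-0.078,0.047,0.076,10],[0,0,0,-0.071,0.066,0.068,10],[0,0,0,-0.062,0.082,0.06,10]],
])

```text
time: 11.58
tool_pos: [0.3179, 0.2321, 0.1366]
tcp_rot: [2.848, 0.229, -1.154]
wrist_force: [0.8, -0.2, -1.4]
width: 0.19
grip_force: 107.8
```

>>> play_rows([
  [[0,0,0,-0.05,0.095,0.049,10],[0,0,0,-0.038,0.107,0.036,10],[0,0,0,-0.024,0.113,0.023,10]],
])

```text
time: 11.83
tool_pos: [0.3104, 0.1996, 0.136]
tcp_rot: [2.856, 0.23, -1.146]
wrist_force: [4.1, 4.5, -1.0]
width: 0.193
grip_force: 108.1
```

```bash
cat >> h.py <<'E'
def pieces():
    "rough piece detection in the top view -> bowl-frame mm; plus bowl fit"
    from scipy.optimize import least_squares
    c=cam("top"); P=cloud(c); I=c["image"].astype(int); m=np.zeros((400,640),bool); m[165:280,200:310]=1
    q=P[m&(P[...,2]>.045)&(P[...,2]<.065)]; q=q[abs(np.hypot(*(q[:,:2]-B).T)-.097)<.012]
    r=least_squares(lambda x:np.hypot(q[:,0]-x[0],q[:,1]-x[1])-.097,B,loss='soft_l1',f_scale=.003); print("bowl shift mm",(r.x-B)*1e3)
    big=cv2.resize(c["image"][165:280,200:310],None,fx=4,fy=4,interpolation=2).astype(int)
    for nm,mk,z in (("nut",big.sum(2)<230,.026),("bead",(big[...,0]-big[...,2]>18)&(big[...,0]>150),.028)):
        n,l,st,ce=cv2.connectedComponentsWithStats(mk.astype(np.uint8))
        for i in range(1,n):
            w=world(c,200+ce[i][0]/4,165+ce[i][1]/4,z)[:2]-B
            if np.hypot(*w)<.09 and st[i][4]>60: print(nm,"bowl",(w@BX*1e3).round(),(w@BY*1e3).round(),"area",st[i][4],"px",ce[i].round())
    return c
E
python3 - <<'E'
from h import *
pieces()
path(arc(.068,311,425)[1:],.019,.0125)
E
```

```text
bowl shift mm [-1.292   0.0914]
nut bowl -50.0 25.0 area 168 px [199. 157.]
nut bowl -2.0 66.0 area 247 px [290. 162.]
nut bowl -0.0 22.0 area 248 px [247. 209.]
nut bowl 55.0 25.0 area 260 px [306. 262.]
t 11.8833 tip bowl 0.04269256612873414 -0.04943825011036218 z 0.01850397638442902 pitch 43.68981145852636 F [ 5.0506  2.1766 -2.8679] grip 108.37919354438782 q [0.3552 0.3119 1.8664 0.1374 1.7147 1.7323]
[[[0,0,0,-0.031,0.109,0.022,10], [0,0,0,0.006,0.113,-0.005,10], [0,0,0,0.019,0.109,-0.018,10], [0,0,0,0.031,0.104,-0.031,10], [0,0,0,0.044,0.095,-0.042,10]]]
[[[0,0,0,0.054,0.084,-0.052,10], [0,0,0,0.064,0.07,-0.061,10], [0,0,0,0.071,0.054,-0.068,10], [0,0,0,0.077,0.038,-0.073,10], [0,0,0,0.08,0.02,-0.077,10]]]
[[[0,0,0,0.082,0.001,-0.078,10], [0,0,0,0.08,-0.018,-0.077,10]]]
```

```bash
python3 - <<'E'
from h import *
c=cam("top"); a=c["image"][165:280,200:310,::-1]
b=cam("scene")["image"][200:275,350:440,::-1]
a=cv2.resize(a,None,fx=4,fy=4,interpolation=2);b=cv2.resize(b,None,fx=4,fy=4,interpolation=2);b=cv2.copyMakeBorder(b,0,460-300,0,0,0)
cv2.imwrite("pics/s2.png",np.hstack([a,b]))
E
```

```text
(no output)
```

View pics/s2.png

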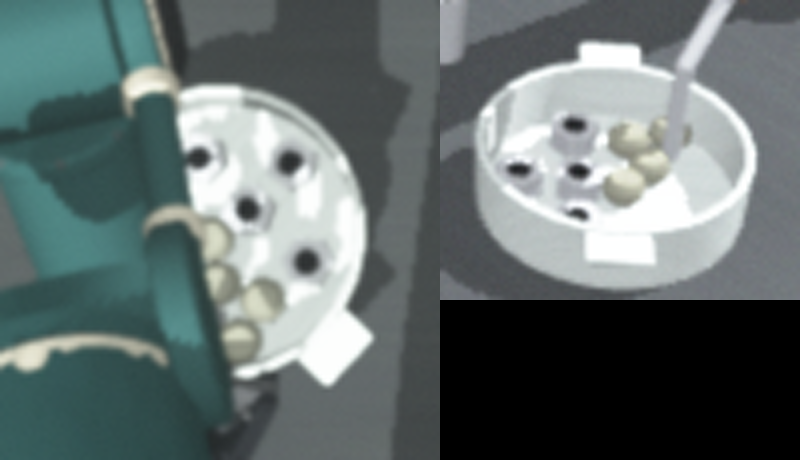

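Top crop: nuts are unmoved so far. The beads are clumped at (212,240), (220,282), (262,298) and (240,342), and the last one is wedged against the wall ahead of the rod. I'll back off and push one bead through the middle instead, then sweep nut 1 across.

```bash
python3 - <<'E'
from h import *
path([(.020,-.060),(.020,.012)],.019,.0125)
E
```

```text
t 11.9833 tip bowl 0.04156338735203416 -0.05004717205011521 z 0.01876788682789088 pitch 43.704896698112684 F [ 3.9577  2.574  -2.1763] grip 108.0819833278656 q [0.3563 0.3129 1.8645 0.1394 1.7155 1.7341]
[[[0,0,0,0.038,-0.106,-0.037,10], [0,0,0,0.037,-0.107,-0.037,10], [0,0,0,0.054,0.094,-0.052,10], [0,0,0,0.055,0.093,-0.053,10], [0,0,0,0.054,0.094,-0.052,10]]]
[[[0,0,0,0.054,0.093,-0.052,10], [0,0,0,0.054,0.094,-0.052,10], [0,0,0,0.055,0.093,-0.052,10]]]
```

>>> play_rows([
  [[0,0,0,0.038,-0.106,-0.037,10],[0,0,0,0.037,-0.107,-0.037,10],[0,0,0,0.054,0.094,-0.052,10],[0,0,0,0.055,0.093,-0.053,10],[0,0,0,0.054,0.094,-0.052,10]],
])

```text
time: 12.4
tool_pos: [0.3428, 0.1969, 0.1362]
tcp_rot: [2.847, 0.229, -1.155]
wrist_force: [0.4, 0.8, -2.0]
width: 0.192
grip_force: 107.6
```

>>> play_rows([
  [[0,0,0,0.054,0.093,-0.052,10],[0,0,0,0.054,0.094,-0.052,10],[0,0,0,0.055,0.093,-0.052,10]],
])

```text
time: 12.65
tool_pos: [0.3703, 0.1733, 0.136]
tcp_rot: [2.851, 0.229, -1.154]
wrist_force: [1.9, 6.7, -1.4]
width: 0.194
grip_force: 109.0
```

```bash
python3 - <<'E'
from h import *
pieces()
path([(.020,.009)],.05,.02); print(to((-.060,.050),.05))
E
```

```text
bowl shift mm [-2.7144 -0.282 ]
nut bowl 38.0 -48.0 area 32482 px [215. 320.]
nut bowl -1.0 66.0 area 269 px [290. 163.]
nut bowl -52.0 3.0 area 1493 px [175. 177.]
nut bowl 63.0 30.0 area 304 px [319. 264.]
t 12.7 tip bowl 0.019874562459788997 0.012710317491583432 z 0.017876248341043705 pitch 43.85448373062517 F [ 3.1921  4.646  -1.2979] grip 108.49427103996277 q [0.2874 0.396  1.7527 0.093  1.7532 1.6792]
[[[0,0,0,-0.12,-0.015,-0.107,10], [0,0,0,-0.12,-0.014,-0.108,10]]]
[ 0.3953 -0.2106 -0.8244]
```

>>> play_rows([
  [[0,0,0,-0.12,-0.015,-0.107,10],[0,0,0,-0.12,-0.014,-0.108,10],[0,0,0,0.212,-0.06,-0.203,10],[0,0,0,0.212,-0.06,-0.203,10],[0,0,0,0.212,-0.06,-0.203,10]],
])

```text
time: 13.12
tool_pos: [0.4518, 0.2069, 0.1684]
tcp_rot: [2.848, 0.226, -1.153]
wrist_force: [-0.7, -0.5, -1.5]
width: 0.196
grip_force: 107.6
```

>>> play_rows([
  [[0,0,0,0,0,0,10]],
])

```text
time: 13.2
tool_pos: [0.4549, 0.2081, 0.1666]
tcp_rot: [2.851, 0.226, -1.149]
wrist_force: [0.7, 1.2, -1.0]
width: 0.192
grip_force: 107.8
```

```bash
python3 - <<'E'
from h import *
c=pieces(); path([(-.060,.050)],.05,.02); print('--');path([(-.060,.050),(-.060,.050)],.019,.016)
a=c["image"][165:280,200:310,::-1]
b=cam("scene")["image"][200:275,350:440,::-1]
a=cv2.resize(a,None,fx=4,fy=4,interpolation=2);b=cv2.resize(b,None,fx=4,fy=4,interpolation=2);b=cv2.copyMakeBorder(b,0,460-300,0,0,0)
cv2.imwrite("pics/s3.png",np.hstack([a,b]))
E
```

```text
bowl shift mm [-1.376   0.0961]
nut bowl -21.0 27.0 area 64072 px [231. 183.]
nut bowl -1.0 66.0 area 166 px [290. 162.]
nut bowl 63.0 32.0 area 161 px [322. 261.]
t 13.25 tip bowl -0.058999822003024796 0.04893307742236793 z 0.04855321670845644 pitch 44.08295040046442 F [-0.6459 -0.7568 -1.5626] grip 107.750723361969 q [0.3025 0.5167 1.5151 0.1038 1.8726 1.7057]
[[[0,0,0,0,0.002,-0.02,10]]]
--
t 13.25 tip bowl -0.058999822003024796 0.04893307742236793 z 0.04855321670845644 pitch 44.08295040046442 F [-0.6459 -0.7568 -1.5626] grip 107.750723361969 q [0.3025 0.5167 1.5151 0.1038 1.8726 1.7057]
[[[0,0,0,0.108,0.001,0.101,10], [0,0,0,0.108,0.001,0.101,10], [0,0,0,0,-0,0,10]]]
```

View pics/s3.png

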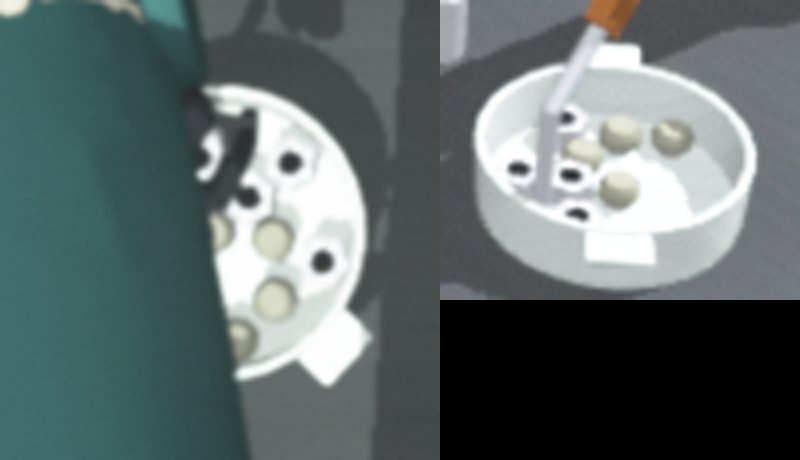

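Top crop: beads are at (273,238), (275,299), (240,342) and (218,233), so one bead is now in the nut half. Nuts are at (290,162), (247,197) and (322,261), and nut 1 is under the gripper near (205,158). Next I sweep nut 1, then nut 2, then nut 3.

```bash
python3 - <<'E'
from h import *
path([(-.060,.050),(-.060,.050),(-.042,-.010),(-.048,.030),(-.038,.057)]+arc(.068,123,92)[1:]+[(-.007,.060),(-.007,.020)],.019,.0135)
E
```

```text
t 13.3 tip bowl -0.05755462084865472 0.04796359645953227 z 0.04859827275818432 pitch 44.1807081887399 F [ 0.0935  0.4657 -2.0403] grip 107.74937868118286 q [0.3026 0.515  1.518  0.1039 1.8731 1.7057]
[[[0,0,0,0.076,0,0.063,10], [0,0,0,0.077,0,0.064,10], [0,0,0,0.076,0,0.063,10], [0,0,0,0,0,0,10], [0,0,0,-0.074,-0.071,0.072,10]]]
[[[0,0,0,-0.074,-0.071,0.072,10], [0,0,0,-0.074,-0.071,0.072,10], [0,0,0,-0.074,-0.071,0.071,10], [0,0,0,-0.074,-0.071,0.072,10], [0,0,0,0.071,0.091,-0.069,10]]]
[[[0,0,0,0.071,0.092,-0.069,10], [0,0,0,0.071,0.091,-0.069,10], [0,0,0,0.022,0.091,-0.021,10], [0,0,0,0.022,0.092,-0.021,10], [0,0,0,0.022,0.091,-0.021,10]]]
[[[0,0,0,-0.031,0.091,0.03,10], [0,0,0,-0.032,0.08,0.032,10], [0,0,0,-0.041,0.072,0.039,10], [0,0,0,-0.046,0.065,0.045,10], [0,0,0,-0.01,-0.091,0.01,10]]]
[[[0,0,0,-0.06,-0.104,0.058,10], [0,0,0,-0.06,-0.104,0.058,10], [0,0,0,-0.06,-0.104,0.058,10]]]
```

>>> play_rows([
  [[0,0,0,0.076,0,0.063,10],[0,0,0,0.077,0,0.064,10],[0,0,0,0.076,0,0.063,10],[0,0,0,0,0,0,10],[0,0,0,-0.074,-0.071,0.072,10]],
])

```text
time: 13.72
tool_pos: [0.4423, 0.2124, 0.137]
tcp_rot: [2.847, 0.225, -1.156]
wrist_force: [0.4, -0.4, -2.2]
width: 0.197
grip_force: 107.8
```

>>> play_rows([
  [[0,0,0,-0.074,-0.071,0.072,10],[0,0,0,-0.074,-0.071,0.072,10],[0,0,0,-0.074,-0.071,0.071,10],[0,0,0,-0.074,-0.071,0.072,10],[0,0,0,0.071,0.091,-0.069,10]],
])

```text
time: 14.13
tool_pos: [0.4039, 0.2298, 0.1393]
tcp_rot: [2.846, 0.234, -1.159]
wrist_force: [-0.1, -0.5, -3.1]
width: 0.197
grip_force: 107.5
```

>>> play_rows([
  [[0,0,0,0.071,0.092,-0.069,10],[0,0,0,0.071,0.091,-0.069,10],[0,0,0,0.022,0.091,-0.021,10],[0,0,0,0.022,0.092,-0.021,10],[0,0,0,0.022,0.091,-0.021,10]],
])

```text
time: 14.55
tool_pos: [0.4449, 0.1858, 0.1381]
tcp_rot: [2.848, 0.226, -1.155]
wrist_force: [-0.3, -0.9, -2.4]
width: 0.188
grip_force: 107.5
```

>>> play_rows([
  [[0,0,0,-0.031,0.091,0.03,10],[0,0,0,-0.032,0.08,0.032,10],[0,0,0,-0.041,0.072,0.039,10],[0,0,0,-0.046,0.065,0.045,10],[0,0,0,-0.01,-0.091,0.01,10]],
])

```text
time: 14.97
tool_pos: [0.4242, 0.1596, 0.1384]
tcp_rot: [2.847, 0.224, -1.156]
wrist_force: [-0.6, -0.4, -2.6]
width: 0.196
grip_force: 107.7
```

>>> play_rows([
  [[0,0,0,-0.06,-0.104,0.058,10],[0,0,0,-0.06,-0.104,0.058,10],[0,0,0,-0.06,-0.104,0.058,10]],
])

```text
time: 15.22
tool_pos: [0.3946, 0.1902, 0.1383]
tcp_rot: [2.848, 0.229, -1.154]
wrist_force: [0.7, -0.4, -1.7]
width: 0.194
grip_force: 107.8
```

```bash
python3 - <<'E'
from h import *
pieces(); path([(-.007,.020)],.055,.02)
c=cam("scene"); big=cv2.resize(c["image"][200:275,350:440],None,fx=4,fy=4,interpolation=2).astype(int)
for nm,mk,z in (("nut",big.sum(2)<230,.026),("bead",(big[...,0]-big[...,2]>18)&(big[...,0]>120),.024)):
    n,l,st,ce=cv2.connectedComponentsWithStats(mk.astype(np.uint8))
    for i in range(1,n):
        w=world(c,350+ce[i][0]/4,200+ce[i][1]/4,z)[:2]-B
        if np.hypot(*w)<.09 and st[i][4]>40: print(nm,"bowl",(w@BX*1e3).round(),(w@BY*1e3).round(),"area",st[i][4])
E
```

```text
bowl shift mm [-1.5926  0.0629]
nut bowl -0.0 4.0 area 54346 px [229. 227.]
nut bowl 21.0 68.0 area 221 px [315. 182.]
nut bowl 27.0 32.0 area 61 px [285. 226.]
nut bowl 63.0 32.0 area 175 px [322. 262.]
t 15.2667 tip bowl -0.00723410850578812 0.014028161384510743 z 0.019936695100887164 pitch 44.23448905732947 F [-1.8426  1.4593 -1.7868] grip 107.63020277023315 q [0.3068 0.44   1.6872 0.1048 1.7799 1.6957]
[[[0,0,0,-0.11,0.024,-0.138,10], [0,0,0,-0.109,0.023,-0.138,10]]]
nut bowl 60.0 33.0 area 63
nut bowl 18.0 69.0 area 105
nut bowl -4.0 -5.0 area 78
nut bowl -31.0 -30.0 area 75
bead bowl 55.0 -44.0 area 70
```

```bash
cat >> h.py <<'E'
def beads(ref=True):
    c=cam("scene"); big=cv2.resize(c["image"][200:275,350:440],None,fx=4,fy=4,interpolation=2).astype(int); P=cloud(c)
    for nm,mk,z in (("nut",big.sum(2)<230,.026),("bead",(big[...,0]-big[...,2]>14),.022)):
        mk=cv2.morphologyEx(mk.astype(np.uint8),cv2.MORPH_OPEN,np.ones((5,5)))
        n,l,st,ce=cv2.connectedComponentsWithStats(mk)
        for i in range(1,n):
            w=world(c,350+ce[i][0]/4,200+ce[i][1]/4,z)[:2]-B
            if np.hypot(*w)<.095 and st[i][4]>30: print(nm,"bowl",(w@BX*1e3+3).round(),(w@BY*1e3-1).round(),"area",st[i][4])
E
python3 - <<'E'
from h import *
beads()
E
```

```text
nut bowl 63.0 32.0 area 57
nut bowl 21.0 68.0 area 99
nut bowl -1.0 -6.0 area 75
nut bowl -28.0 -31.0 area 56
bead bowl 55.0 -12.0 area 280
bead bowl 59.0 -47.0 area 258
bead bowl 8.0 -40.0 area 294
```

```bash
python3 - <<'E'
from h import *
s=rep(); R=Rt.from_rotvec(s["tcp_rot"]).as_matrix()
path([(-.007,.014)],.05,.02)
M=np.c_[np.append(BX,0),np.append(BY,0),[0,0,1]]
f=lambda *v:print((R.T@M@np.array(v)/.1).round(3))
f(.037,-.026,0); f(0,0,-.031)
W=[(.030,-.012),(.047,-.013),(.046,.002),(.062,.012),(.060,.025)]
for a,b in zip(W,W[1:]): print(a,b,end=' '); f(b[0]-a[0],b[1]-a[1],0)
E
```

```text
t 15.3667 tip bowl -0.007238121574422952 0.016910313003440033 z 0.01990172989615932 pitch 44.14691296828499 F [ 0.2721 -0.354  -1.4729] grip 107.63015627861023 q [0.3045 0.4413 1.6848 0.101  1.7799 1.6939]
t 15.3667 tip bowl -0.007238121574422952 0.016910313003440033 z 0.01990172989615932 pitch 44.14691296828499 F [ 0.2721 -0.354  -1.4729] grip 107.63015627861023 q [0.3045 0.4413 1.6848 0.101  1.7799 1.6939]
[[[0,0,0,-0.112,-0.011,-0.101,10], [0,0,0,-0.112,-0.01,-0.101,10]]]
[-0.324  0.027  0.314]
[0.216 0.    0.222]
(0.03, -0.012) (0.047, -0.013) [-0.1    0.098  0.097]
(0.047, -0.013) (0.046, 0.002) [ 0.073  0.111 -0.071]
(0.046, 0.002) (0.062, 0.012) [-0.045  0.178  0.044]
(0.062, 0.012) (0.06, 0.025) [ 0.069  0.089 -0.067]
```

>>> play_rows([
  [[0,0,0,-0.112,0,-0.111,10],[0,0,0,-0.112,0,-0.111,10],[0,0,0,-0.162,0.013,0.157,10],[0,0,0,-0.162,0.013,0.157,10],[0,0,0,0,0,0,10]],
])

```text
time: 15.78
tool_pos: [0.3478, 0.1783, 0.1703]
tcp_rot: [2.845, 0.229, -1.158]
wrist_force: [-0.6, -0.3, -2.5]
width: 0.189
grip_force: 107.7
```

>>> play_rows([
  [[0,0,0,0.108,0,0.111,10],[0,0,0,0.108,0,0.111,10],[0,0,0,0,0,0,10],[0,0,0,-0.05,0.049,0.049,10],[0,0,0,-0.05,0.049,0.048,10]],
])

```text
time: 16.2
tool_pos: [0.339, 0.1669, 0.1392]
tcp_rot: [2.848, 0.229, -1.154]
wrist_force: [-0.6, -0.2, -2.3]
width: 0.194
grip_force: 107.8
```

>>> play_rows([
  [[0,0,0,0.073,0.111,-0.071,10],[0,0,0,-0.023,0.089,0.022,10],[0,0,0,-0.022,0.089,0.022,10],[0,0,0,0.069,0.089,-0.067,10],[0,0,0,0,0,0,10]],
])

```text
time: 16.62
tool_pos: [0.361, 0.1335, 0.1393]
tcp_rot: [2.858, 0.23, -1.147]
wrist_force: [3.8, 6.8, -2.7]
width: 0.194
grip_force: 122.3
```

```bash
python3 - <<'E'
from h import *
rep(); beads(); pieces()
E
```

```text
t 16.6167 tip bowl 0.05622235028105063 0.030444450726937425 z 0.02171190566198436 pitch 43.70058827470127 F [ 3.8261  6.8342 -2.6932] grip 122.29559836559929 q [0.233  0.3523 1.8047 0.057  1.7454 1.6306]
nut bowl 23.0 67.0 area 82
nut bowl -1.0 -5.0 area 63
nut bowl -28.0 -30.0 area 68
bead bowl 69.0 -13.0 area 266
bead bowl 58.0 -48.0 area 255
bead bowl 21.0 34.0 area 307
bead bowl 14.0 -31.0 area 62
bead bowl 8.0 -43.0 area 205
bowl shift mm [1.4826 1.1275]
nut bowl 88.0 -15.0 area 30848 px [299. 336.]
nut bowl -47.0 2.0 area 1749 px [179. 184.]
nut bowl 10.0 26.0 area 1634 px [262. 215.]
nut bowl 15.0 -25.0 area 65 px [215. 273.]
bead bowl -25.0 -29.0 area 390 px [169. 237.]
bead bowl -44.0 -64.0 area 152 px [114. 255.]
```

>>> play_rows([
  [[0,0,0,-0.022,-0.167,0.021,10],[0,0,0,-0.022,-0.167,0.021,10],[0,0,0,-0.12,0,-0.12,10],[0,0,0,0,0,0,10],[0,0,0,0,0,0,10]],
])

```text
time: 17.13
tool_pos: [0.3476, 0.1636, 0.1565]
tcp_rot: [2.85, 0.228, -1.15]
wrist_force: [-0.6, 0.6, -1.7]
width: 0.192
grip_force: 107.7
```

```bash
python3 - <<'E'
from h import *
rep(); beads(); c=pieces()
a=c["image"][165:280,200:310,::-1]
b=cam("scene")["image"][200:275,350:440,::-1]
a=cv2.resize(a,None,fx=4,fy=4,interpolation=2);b=cv2.resize(b,None,fx=4,fy=4,interpolation=2);b=cv2.copyMakeBorder(b,0,460-300,0,0,0)
cv2.imwrite("pics/s4.png",np.hstack([a,b]))
E
```

```text
t 17.1333 tip bowl 0.04370515568466879 0.00042668841648081657 z 0.03838636328787162 pitch 43.94110708857679 F [-0.5636  0.6364 -1.6978] grip 107.70710706710815 q [0.2865 0.3304 1.8007 0.0895 1.7726 1.6805]
nut bowl 61.0 35.0 area 50
nut bowl 22.0 68.0 area 126
nut bowl -1.0 -5.0 area 69
nut bowl -28.0 -30.0 area 58
bead bowl 67.0 -17.0 area 213
bead bowl 59.0 -47.0 area 254
bead bowl 21.0 29.0 area 207
bead bowl 7.0 -40.0 area 279
bowl shift mm [-1.4299  0.3376]
nut bowl 62.0 -58.0 area 25443 px [230. 356.]
nut bowl 21.0 68.0 area 271 px [315. 183.]
nut bowl -69.0 -53.0 area 1839 px [102. 218.]
nut bowl -8.0 -22.0 area 1504 px [194. 248.]
nut bowl 61.0 36.0 area 166 px [324. 256.]
nut bowl 89.0 7.0 area 91 px [324. 314.]
bead bowl -40.0 55.0 area 123 px [239. 136.]
bead bowl -26.0 -56.0 area 154 px [141. 264.]
bead bowl -39.0 -74.0 area 93 px [110. 270.]
```

View pics/s4.png

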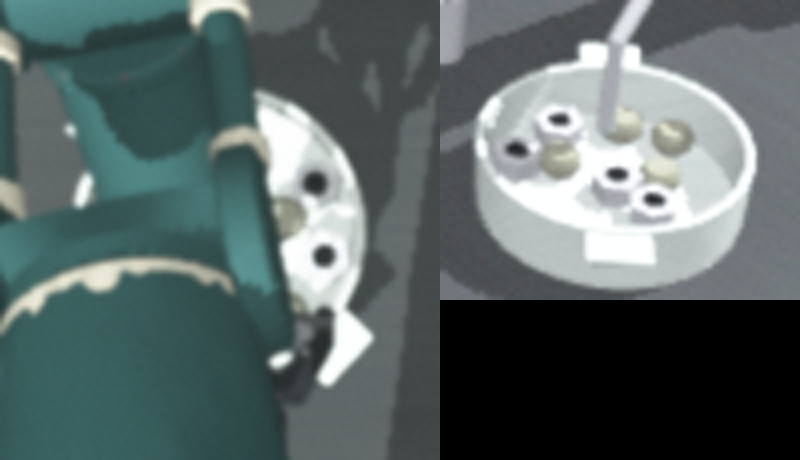

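```bash
python3 - <<'E'
from h import *
# handle tilt from scene depth: brown pixels near predicted handle
c=cam("scene");P=cloud(c);I=c["image"].astype(int);o,t,p=tip()
m=(I[...,0]-I[...,2]>50)&(np.linalg.norm(P-o,axis=-1)<.085); h=P[m]; v=np.linalg.svd(h-h.mean(0),full_matrices=False)[2][0]
v*=-np.sign(v[2]); print(len(h),"axis",v,"pitch",np.degrees(np.arcsin(-v[2])),"yaw",np.degrees(np.arctan2(v[1],v[0])),"model pitch",p)
R=Rt.from_rotvec(bot.read_state()["tcp_rot"]).as_matrix();print("model",R[:,0]); print("tip px in crop",(proj(c,t)-[350,200])*4+[440,0], "bend",(proj(c,o+R@[.12,0,0])-[350,200])*4+[440,0],o,h.mean(0))
E
```

```text
223 axis [ 0.7276  0.1252 -0.6745] pitch 42.41672883001356 yaw 9.761483464848009 model pitch 44.145185339279365
model [ 0.7086  0.1134 -0.6965]
tip px in crop [609.8578 120.9033] bend [619.6665  37.7325] [0.3828 0.1692 0.1954] [0.3946 0.1752 0.1959]
```

The last picture shows three nuts with a bead beside them in the original nut half, and two nuts across the line next to a bead. The model tip matches the rod's end at (610,125), so the grip has not slipped. Nut 4 at top crop (324,256) has only moved about 12 mm, so I'll nudge it further along the wall.

```bash
python3 - <<'E'
from h import *
path([(.067,.0085)],.042,.02); print("from there:")
s=bot.read_state();R=Rt.from_rotvec(s["tcp_rot"]).as_matrix();M=np.c_[np.append(BX,0),np.append(BY,0),[0,0,1]]
f=lambda *v:print((R.T@M@np.array(v)/.1).round(3))
f(0,0,-.022)
W=[(.067,.0085)]+arc(.068,7,25,6)[1:]
for a,b in zip(W,W[1:]): f(b[0]-a[0],b[1]-a[1],0)
f(-.01,-.012,0)
E
```

```text
t 17.3333 tip bowl 0.04488292240996045 -0.00041381988957286633 z 0.03686865492567451 pitch 44.145185339279365 F [ 0.4241  0.9294 -0.9085] grip 107.70697832107544 q [0.2863 0.3325 1.8021 0.0901 1.7727 1.6807]
[[[0,0,0,-0.06,0.104,0.022,10], [0,0,0,-0.059,0.104,0.023,10]]]
from there:
[ 0.153 -0.     0.158]
[ 0.035  0.048 -0.034]
[ 0.042  0.041 -0.04 ]
[ 0.045  0.035 -0.043]
[ 0.002 -0.156 -0.002]
```

>>> play_rows([
  [[0,0,0,-0.06,0.104,0.022,10],[0,0,0,-0.06,0.104,0.023,10],[0,0,0,0,0,0,10],[0,0,0,0.076,0,0.079,10],[0,0,0,0.076,0,0.079,10]],
])

```text
time: 17.75
tool_pos: [0.3388, 0.1415, 0.1385]
tcp_rot: [2.85, 0.227, -1.151]
wrist_force: [0.1, 0.4, -2.6]
width: 0.193
grip_force: 107.7
```

>>> play_rows([
  [[0,0,0,0,0,0,10],[0,0,0,0.035,0.048,-0.034,10],[0,0,0,0.042,0.041,-0.04,10],[0,0,0,0.045,0.035,-0.043,10],[0,0,0,0,0,0,10]],
])

```text
time: 18.17
tool_pos: [0.3579, 0.1334, 0.1393]
tcp_rot: [2.852, 0.23, -1.156]
wrist_force: [-2.6, 5.0, -0.7]
width: 0.189
grip_force: 108.4
```

```bash
python3 - <<'E'
from h import *
rep(); beads()
E
```

```text
t 18.1667 tip bowl 0.05911713653815434 0.027745189476386583 z 0.02085708832685096 pitch 44.123218497158014 F [-2.564   4.9697 -0.7443] grip 108.41714859008789 q [0.2349 0.353  1.8079 0.0567 1.749  1.6323]
nut bowl 54.0 51.0 area 77
nut bowl 23.0 67.0 area 69
nut bowl -1.0 -6.0 area 64
nut bowl -27.0 -30.0 area 55
bead bowl 69.0 -15.0 area 375
bead bowl 59.0 -49.0 area 279
bead bowl 22.0 34.0 area 323
bead bowl 8.0 -40.0 area 281
```

>>> play_rows([
  [[0,0,0,0,-0.08,0,10],[0,0,0,0,-0.07,0,10],[0,0,0,-0.14,0,-0.145,10],[0,0,0,0,0,0,10],[0,0,0,0,0,0,10]],
])

```text
time: 18.63
tool_pos: [0.3559, 0.1472, 0.1594]
tcp_rot: [2.85, 0.229, -1.149]
wrist_force: [0.1, -1.1, -2.0]
width: 0.194
grip_force: 107.8
```

>>> play_rows([
  [[0,0,0,0,0,0,10],[0,0,0,0,0,0,10],[0,0,0,0,0,0,10]],
])

```text
time: 18.88
tool_pos: [0.3543, 0.1466, 0.1585]
tcp_rot: [2.847, 0.228, -1.155]
wrist_force: [0.2, -0.6, -1.8]
width: 0.192
grip_force: 107.8
```

```bash
python3 - <<'E'
from h import *
s=rep(); beads(); R=Rt.from_rotvec(s["tcp_rot"]).as_matrix(); print(tip(s)[1])
up=R.T@[0,0,.085]/.1; print("up",up)
# then travel to the tip position over the rest when tilted
tg=np.array([.6287,-.1948,.120]); print(R.T@(tg-(tip(s)[1]+[0,0,.085]))/.1)
E
```

```text
t 18.8833 tip bowl 0.05208513302716351 0.016500345117494784 z 0.0399113577515596 pitch 44.16145281863351 F [ 0.1697 -0.5813 -1.7608] grip 107.7784252166748 q [0.2584 0.3333 1.7948 0.0699 1.7814 1.6566]
nut bowl 23.0 67.0 area 81
nut bowl -1.0 -5.0 area 68
nut bowl -28.0 -30.0 area 51
bead bowl 66.0 -14.0 area 329
bead bowl 59.0 -48.0 area 204
bead bowl 20.0 33.0 area 300
bead bowl 8.0 -40.0 area 259
[0.4767 0.1663 0.0399]
up [-0.5922  0.0003 -0.6098]
[ 0.7     3.8069 -0.6092]
```

>>> play_rows([
  [[0,0,0,-0.2,0,-0.2,10],[0,0,0,-0.2,0,-0.2,10],[0,0,0,-0.19,0,-0.21,10],[0,0,0,0.058,0.2,-0.051,10],[0,0,0,0.058,0.33,-0.051,10]],
])

```text
time: 19.35
tool_pos: [0.3794, 0.0983, 0.2447]
tcp_rot: [2.851, 0.234, -1.148]
wrist_force: [0.1, 0.1, -2.2]
width: 0.189
grip_force: 107.7
```

>>> play_rows([
  [[0,0,0,0.058,0.33,-0.051,10],[0,0,0,0.058,0.33,-0.051,10],[0,0,0,0.058,0.33,-0.051,10],[0,0,0,0.058,0.33,-0.051,10],[0,0,0,0.058,0.33,-0.051,10]],
])

```text
time: 19.77
tool_pos: [0.4429, -0.0613, 0.2408]
tcp_rot: [2.848, 0.228, -1.155]
wrist_force: [-0.4, 1.0, -1.3]
width: 0.19
grip_force: 107.7
```

>>> play_rows([
  [[0,0,0,0.058,0.33,-0.051,10],[0,0,0,0.058,0.33,-0.051,10],[0,0,0,0.058,0.33,-0.051,10],[0,0,0,0.058,0.33,-0.051,10],[0,0,0,0.058,0.297,-0.051,10]],
])

```text
time: 20.18
tool_pos: [0.5066, -0.2152, 0.2387]
tcp_rot: [2.848, 0.227, -1.156]
wrist_force: [-0.1, -0.1, -2.1]
width: 0.191
grip_force: 107.7
```

>>> play_rows([
  [[0,0.22,0,0,0,0,10],[0,0.22,0,0,0,0,10],[0,0.22,0,0,0,0,10],[0,0.22,0,0,0,0,10],[0,0.22,0,0,0,0,10]],
])

```text
time: 20.6
tool_pos: [0.507, -0.2134, 0.2393]
tcp_rot: [3.097, 0.247, -0.335]
wrist_force: [0.2, 0.4, -1.3]
width: 0.195
grip_force: 107.7
```

>>> play_rows([
  [[0,0.22,0,0,0,0,10],[0,0.22,0,0,0,0,10],[0,0,0,0,0,0,10],[0,0,0,0,0,0,10]],
])

```text
time: 20.93
tool_pos: [0.5042, -0.2134, 0.2393]
tcp_rot: [-3.131, -0.247, 0.003]
wrist_force: [-0.3, 0.1, -2.6]
width: 0.19
grip_force: 107.8
```

```bash
python3 - <<'E'
from h import *
s=bot.read_state(); R=Rt.from_rotvec(s["tcp_rot"]).as_matrix()
k,n=np.cos(YAW),np.sin(YAW); T=np.column_stack([[k,n,0],[n,-k,0],[0,0,-1]])
R0=Rt.from_rotvec([3.13,.251,.003]).as_matrix()
print(s["time"],s["tool_pos"],s["grip_force"],"turn",Rt.from_matrix(R.T@R0).as_rotvec()/.5)
print("shift",R0.T@(np.array([.5093,-.2165,.10])-s["tool_pos"])/.1)
c=cam("scene");P=cloud(c);I=c["image"].astype(int);o,t,p=tip(s)
m=(I[...,0]-I[...,2]>50)&(np.linalg.norm(P-o,axis=-1)<.085); h=P[m]; v=np.linalg.svd(h-h.mean(0),full_matrices=False)[2][0]; v*=np.sign(v[0]);print(len(h),"axis",v,"model",R[:,0],"mean-o",h.mean(0)-o, "(rest ref mean-o ~ [.006,.007,.006])")
pieces(); beads()
E
```

```text
20.9333 [ 0.5042 -0.2134  0.2393] 107.79102087020874 turn [-0.0046  0.0075 -0.0051]
shift [0.0427 0.0368 1.3927]
182 axis [0.9897 0.1236 0.0718] model [ 0.9876  0.1568 -0.002 ] mean-o [0.0125 0.0087 0.006 ] (rest ref mean-o ~ [.006,.007,.006])
bowl shift mm [-0.0368 -0.0044]
nut bowl 22.0 68.0 area 131 px [315. 183.]
nut bowl 54.0 51.0 area 133 px [331. 232.]
nut bowl -28.0 -31.0 area 129 px [165. 236.]
nut bowl -1.0 -5.0 area 112 px [218. 236.]
nut bowl 22.0 67.0 area 49
nut bowl -1.0 -5.0 area 69
nut bowl -27.0 -30.0 area 50
bead bowl 67.0 -15.0 area 377
bead bowl 58.0 -48.0 area 244
bead bowl 22.0 34.0 area 262
bead bowl 12.0 -30.0 area 58
bead bowl 8.0 -43.0 area 221
```

>>> play_rows([
  [[-0.005,-0.13,-0.005,0.042,0.036,0.2,10],[0,0,0,0,0,0.3,10],[0,0,0,0,0,0.3,10],[0,0,0,0,0,0,10],[0,0,0,0,0,0,10]],
])

```text
time: 21.5
tool_pos: [0.5066, -0.2158, 0.1569]
tcp_rot: [3.125, 0.256, -0.111]
wrist_force: [0.3, -0.3, -1.5]
width: 0.192
grip_force: 107.7
```

```bash
python3 - <<'E'
from h import *
s=bot.read_state(); R=Rt.from_rotvec(s["tcp_rot"]).as_matrix(); o,t,p=tip(s); print(s["tool_pos"],p)
for n in("scene","top"):
    c=cam(n);P=cloud(c);I=c["image"].astype(int)
    m=(I[...,0]-I[...,2]>50)&(np.linalg.norm(P-o,axis=-1)<.085); h=P[m]; v=np.linalg.svd(h-h.mean(0),full_matrices=False)[2][0]; v*=np.sign(v[0]);print(n,len(h),"axis",v,"mean",h.mean(0),"o",o)
    # rod points: between x=.06 and .115 along the stirrer x
    d=np.array([np.cos(YAW),np.sin(YAW),0]); l=np.array([-d[1],d[0],0]); Q=P-o; a=Q@d; b=Q@l
    for lo,hi in((.06,.075),(.075,.09),(.09,.105),(.105,.12)):
        k=(a>lo)&(a<hi)&(abs(b)<.02)&(abs(Q[...,2])<.03); print(lo,k.sum(),Q[k][:,2].mean() if k.any() else None, b[k].mean() if k.any() else None)
E
```

```text
[ 0.5066 -0.2158  0.1569] 4.0608248538927425
scene 161 axis [0.9913 0.1241 0.0434] mean [ 0.5234 -0.2056  0.2161] o [ 0.5089 -0.2155  0.2112]
0.06 15 0.00282113374736892 0.005880785177156226
0.075 19 0.001183012809950958 0.006587380043294601
0.09 19 -0.00028785517330602947 0.0060533547519314905
0.105 18 -0.0004336449062672927 0.005627044937228428
top 111 axis [0.9945 0.104  0.0148] mean [ 0.522  -0.2104  0.2256] o [ 0.5089 -0.2155  0.2112]
0.06 39 0.0056111004823229775 0.0010753433960690667
0.075 39 0.004934422164880518 0.000918761468380948
0.09 42 0.0047585530809833455 0.0008818213581379674
0.105 40 0.0041260195512282495 0.0012365090842951746
```

```bash
python3 - <<'E'
from h import *
def fit(c,o):
    P=cloud(c); d=np.array([np.cos(YAW),np.sin(YAW),0]); l=np.array([-d[1],d[0],0]); Q=P-o; a=Q@d; b=Q@l
    k=(a>.06)&(a<.118)&(abs(b)<.012)&(abs(Q[...,2])<.03); f=np.polyfit(a[k],Q[k][:,2],1); g=np.polyfit(a[k],b[k],1); return k.sum(),f,np.polyval(f,.09),g,np.polyval(g,.09)
o,t,p=tip(); 
for n in("scene","top"):
    print(n,"ref",fit(np.load(n+"0.npy",allow_pickle=True).item(),np.array([.508,-.2158,.09])),"now",fit(cam(n),o))
E
```

```text
scene ref (np.int64(89), array([ 0.0803, -0.0089]), np.float64(-0.0016257684899302757), array([-0.005 ,  0.0031]), np.float64(0.0026632722655024637)) now (np.int64(64), array([-0.0223,  0.0033]), np.float64(0.0013056088979107295), array([0.0317, 0.0029]), np.float64(0.00577473286062582))
top ref (np.int64(132), array([0.0452, 0.0002]), np.float64(0.004283005048540241), array([-0.0053,  0.0011]), np.float64(0.0006396610585086059)) now (np.int64(158), array([-0.008 ,  0.0043]), np.float64(0.0035350083392371003), array([ 0.0189, -0.0001]), np.float64(0.0015995317298224093))
```

>>> play_rows([
  [[0,0,0,-0.02,0,0.25,10],[0,0,0,-0.02,0,0.35,10],[0,0,0,-0.02,0,0.3,10],[0,0,0,-0.01,0,0.16,10],[0,0,0,0,0,0,10]],
])

```text
time: 22.12
tool_pos: [0.4911, -0.2184, 0.0517]
tcp_rot: [3.124, 0.254, -0.109]
wrist_force: [-0.7, 0.4, -2.0]
width: 0.192
grip_force: 107.8
```

>>> play_rows([
  [[0,0,0,0,0,0.04,10],[0,0,0,0,0,0.03,10],[0,0,0,0,0,0.03,10],[0,0,0,0,0,0,10],[0,0,0,0,0,0,10]],
])

```text
time: 22.53
tool_pos: [0.4941, -0.22, 0.0454]
tcp_rot: [3.121, 0.254, -0.098]
wrist_force: [-0.4, 0.4, -1.8]
width: 0.192
grip_force: 107.8
```

```bash
python3 - <<'E'
from h import *
s=bot.read_state();print(s["tool_pos"],s["wrist_force"],s["torque"],tip(s))
E
```

```text
[ 0.4941 -0.22    0.0454] [-0.4163  0.4204 -1.8145] [ 0.026  -0.0065 -0.0411] (array([ 0.496 , -0.2195,  0.0997]), array([ 0.6631, -0.1923,  0.0359]), np.float64(3.628084534554364))
```

>>> play_rows([
  [[0,0,0,0.06,-0.01,0,10],[0,0,0,0.06,-0.01,0,10],[0,0,0,0.002,0,0.04,10],[0,0,0,0.002,0,0.03,10],[0,0,0,0,0,0,10]],
])

```text
time: 22.95
tool_pos: [0.5059, -0.2158, 0.0367]
tcp_rot: [3.121, 0.254, -0.098]
wrist_force: [1.3, 0.4, 1.1]
width: 0.19
grip_force: 108.3
```

```bash
python3 - <<'E'
from h import *
s=bot.read_state();print(s["tool_pos"],s["wrist_force"],s["torque"],tip(s))
E
```

```text
[ 0.5059 -0.2158  0.0367] [1.3008 0.3558 1.0964] [ 0.0959 -0.4468  0.056 ] (array([ 0.5078, -0.2153,  0.091 ]), array([ 0.6749, -0.1881,  0.0272]), np.float64(3.60800525577896))
```

>>> play_rows([
  [[0,0,0,0,0,0,18],[0,0,0,0,0,0,22],[0,0,0,0,0,0,30],[0,0,0,0,0,0,45],[0,0,0,0,0,0,60]],
])

```text
time: 23.37
tool_pos: [0.5043, -0.2157, 0.0364]
tcp_rot: [3.122, 0.254, -0.102]
wrist_force: [-0.4, 1.1, 0.3]
width: 0.622
grip_force: 0.0
```

>>> play_rows([
  [[0,0,0,0,0,0,60],[0,0,0,0,0,0,60],[0,0,0,0,0,-0.1,60],[0,0,0,0,0,-0.2,60],[0,0,0,0,0,-0.3,60]],
])

```text
time: 23.78
tool_pos: [0.5058, -0.2138, 0.0946]
tcp_rot: [3.125, 0.254, -0.11]
wrist_force: [0.4, -0.2, 0.5]
width: 0.705
grip_force: 0.0
```

>>> play_rows([
  [[0,0,0,0,0,-0.35,60],[0,0,0,0,0,-0.35,60],[0,0,0,0,0,-0.3,60],[0,0,0,0,0,0,60],[0,0,0,0,0,0,60]],
])

```text
time: 24.2
tool_pos: [0.5168, -0.2144, 0.1999]
tcp_rot: [3.119, 0.254, -0.092]
wrist_force: [0.4, 0.4, -0.4]
width: 0.704
grip_force: 0.0
```

```bash
python3 - <<'E'
from h import *
print(bot.read_state()["tool_pos"])
for n,box in(("scene",np.s_[130:220,240:360]),("top",np.s_[150:260,380:440])):
  for c in(np.load(n+"0.npy",allow_pickle=True).item(),cam(n)):
    I=c["image"].astype(int);P=cloud(c);m=np.zeros((400,640),bool);m[box]=1
    h=P[m&(I[...,0]-I[...,2]>50)&(P[...,2]>.05)&(P[...,2]<.13)]; v=np.linalg.svd(h-h.mean(0),full_matrices=False)[2][0]*1; print(n,len(h),h.mean(0),v*np.sign(v[0]), np.percentile(h[:,0],[2,98]))
    d=np.array([np.cos(YAW),np.sin(YAW),0]);Q=P-[.508,-.2158,.09];a=Q@d;b=Q@[-d[1],d[0],0]
    k=m&(a>.15)&(a<.19)&(abs(b)<.03)&(P[...,2]>.02)&(P[...,2]<.09); print("  tip region",k.sum(),(P[k].mean(0) if k.any() else None))
pieces(); beads()
E
```

```text
[ 0.5168 -0.2144  0.1999]
scene 228 [ 0.5137 -0.2091  0.0961] [ 0.9875  0.1568 -0.0169] [0.4597 0.5634]
  tip region 58 [ 0.6715 -0.1866  0.0514]
scene 226 [ 0.5135 -0.2078  0.0964] [ 0.9866  0.1625 -0.0173] [0.461  0.5626]
  tip region 57 [ 0.671  -0.1847  0.0526]
top 327 [ 0.508  -0.2153  0.103 ] [ 0.9885  0.1509 -0.0055] [0.4573 0.5594]
  tip region 44 [ 0.6694 -0.189   0.0534]
top 209 [ 0.5002 -0.2157  0.1034] [0.989  0.1479 0.0048] [0.4572 0.5594]
  tip region 45 [ 0.6687 -0.1878  0.0544]
bowl shift mm [ 0.056  -0.0439]
nut bowl 22.0 68.0 area 129 px [315. 183.]
nut bowl 54.0 51.0 area 125 px [331. 232.]
nut bowl -28.0 -31.0 area 123 px [165. 236.]
nut bowl -1.0 -5.0 area 103 px [218. 236.]
nut bowl 22.0 66.0 area 43
nut bowl -1.0 -5.0 area 69
nut bowl -27.0 -30.0 area 50
bead bowl 69.0 -15.0 area 342
bead bowl 58.0 -48.0 area 262
bead bowl 22.0 34.0 area 355
bead bowl 8.0 -40.0 area 302
```

```bash
python3 -c "
from workcell import bot
print(bot.finish_job())"
```

```text
the job is handed in; nothing more can be done
None
```

I handed the job in at about 24 s, and the result hasn't been reported back. By my last camera measurements, all eight pieces are over a centimetre from their starts, with two nuts and at least one bead in each half; the bowl shows no measurable shift, and the stirrer is back in its rest within about 2 mm.

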